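# Set out a sample-transfer place on the bench

### The arm

A 6-joint arm with a two-finger parallel gripper is mounted at the origin on a cart in front of the work surface, level with it; the furniture and walls round the work are solid. World frame = base frame: x ahead of the robot, y to its left, z up, the work surface at z = 0. Lengths are in m, angles in rad, forces in N, time in s.
With the tool pointing down it reaches from about 0.225 to 0.875 m from the base axis. Payload 3.4 kg.
Tool frame: the origin (TCP) lies on the centre line of the jaws, within the pads' length; the fingertips stand 19 mm ahead of it and the grasp point (between the pads) is the TCP; z points along the fingers, y is the direction in which the jaws open and shut (so a half turn about z gives the same grasp; the last joint's range is limited). The gripper opens to 85 mm and grips with 20 to 120 N. Pads are 22 mm wide; open, the fingers measure 114 mm over their backs; the gripper's body (76 mm by 85 mm) begins 54 mm behind the grasp point. The pads swing forward as they close: fully open they stand 13 mm farther back than shut.
Start: joints at [1.224, 0.276, 1.505, -0, 1.361, -0.121], TCP at [0.129, 0.56, 0.25] pointing down, gripper open.
Joint ranges: [-2.89, 2.89], [-0.75, 2.08], [0.22, 2.7], [-1.18, 4.32], [0.11, 2.71], [-2.7, 2.7]. Speed limits (rad/s): [2.57, 2.57, 3.14, 3.14, 3.14, 3.14].

### API

Orientations are given as a unit quaternion [w, x, y, z].
In Python, from rig import monitor, eyes, manip, models gives the robot as it stands.
- The arm moves only by the tool send_rows, never from a script. Its argument "deltas" is a list of rows, each an object with "dp": the shift along the world's x, y, z each as a share of 0.12 m, from -1 to 1, a list of three; "rotation": the turn, a rotation vector about the world's x, y, z each as a share of 0.5 rad, from -1 to 1, a list of three. In form: [{"dp": [dx, dy, dz], "rotation": [rx, ry, rz]}, ...]. A call has 1 to 12 rows; each row is the pose to reach, as a shift and turn from the pose commanded when the call began; what a row does not reach only later rows make up. A row lasts 1/12 s, in which the tool goes at most 41.7 mm and 7.16 degrees, less where a joint would pass 70% of its speed; a pose out of reach is approached as far as the arm can. A call with a number of a shift or a turn outside -1 to 1 is refused whole. A call with a gripper value outside its range is refused whole. "fingers" is the closure, from -1 (fully open) to 1 (shut), set as the call begins (left out, the last holds). The fingers move at their own pace and stop on an object; "grip_force" is the grip in N (left out, the last holds). Time passes only in rows, so rows that repeat a pose let the fingers close. It gives the time, the measured TCP pose, the force and the opening at its end, in the units of the state.
- monitor.get_state(): the state, without advancing time (a new reading comes with each control period).
- eyes.get_image(name): name is "scene" or "top" or "wrist"; returns a dict with "color" (480x640x3 uint8, red, green, blue), "depth" (480x640 float32, m along the optical axis (not along the pixel's ray), 0 where there is no reading), "mtx" (3x3 intrinsics, pixels), "rvec" (rotation vector, rad) and "tvec" (3), from world to camera coordinates, as OpenCV has them. Camera axes: x right, y down, z forward; pixel columns grow to the right and rows downward; lengths in m; the calibration is good to about 2 mm. A picture is of the moment at which its call begins.
- manip.sign_off(): hands the job in, once; it reports no verdict.
Trained networks look in a picture, given as the dict that the camera call returned (one of the last four; its "shot" number tells which), for a name from the list of things; names that differ only in an ending like _2 or _b are one class to them, and where a whole thing is asked for, a point or a joint stands for the part that bears it (a point fixed in the world has none). Each returns a list of dicts, best first, with "score" (0 to 1); they miss things now and then, are a little off and sometimes report something else, mostly with a low value. They report only what shows in the picture. A call takes as long as a camera call. They do not tell look-alikes from the thing itself.
- models.find_in(name, picture): "box" ([left, top, right, bottom] in pixels, round what is visible of it).
The state is a dict: "clock": time; "qpos": joint angles; "qd": joint speeds; "effort": joint torques, N m; "position": TCP position; "ee_rot": TCP orientation; "contact_force": force on the tool from outside, world axes, zero at the start; "moment": the same for the moment, N m; "width": finger opening in m.
Only numpy, scipy, OpenCV 4.12 (cv2) and the standard library are available. Lean on these libraries where they do the work, as an engineer would, in place of code of your own. Each camera call takes 0.05 s, during which the arm holds its last target.

### The job

Set out the place for sample transfer around the white freezer box and the bench timer, which stay where they are. Lay the cork disc on the bench exactly midway between the box and the timer, and only then stand the glass beaker upright on the middle of the disc. Stand the tube rack squarely in front of the freezer box (on the robot's side, centred on it, its long side parallel to the box's front) and the small bottle squarely in front of the timer, each with a clear gap of about 3 cm, and leave the marker, the tape roll and the large bottle alone.

Things in the scene. Friction and masses are not known exactly. Their poses are not given: they have to be found in the camera images.
- freezer_box: white square card freezer box, 72 x 72 mm, 50 mm tall, closed lid; fixed. Origin at the centre of its underside, on the bench. Its x axis points to its back (roughly away from the robot, turned by up to 0.06 rad), y to its left, z up
- bench_timer: flat white bench timer with a display and buttons, lying on its back, about 68 x 68 mm, 21 mm tall; fixed. It stands beside the freezer box, to its left or its right, centres 270 mm apart, squared up in one row with it. Origin at the centre of its underside; its x axis points to its back (away from the robot), parallel to the box's x axis; z up
- cork_disc_center (a point): round brown cork disc lying flat, 64 mm across, 14 mm thick, loose, about 60 g; point at its centre, 7 mm above its underside; z up
- glass_beaker_center (a point): open clear glass beaker standing upright, 70 mm tall, body 50 mm across, flared rim 57 mm across, foot 46 mm across, loose, about 50 g; point on its axis half-way up (35 mm above its underside); z up
- small_bottle_center (a point): the smaller reagent bottle with a blue screw cap, round, 56 mm across, 105 mm tall, straight-sided in its lower half, loose, about 140 g; point on its axis half-way up (52.5 mm above its underside); z up
- rack_center (a point): small yellow wire rack with two blue-capped tubes standing in it: 52 mm wide (along its x axis) and 86 mm long (along its y axis), wire frame 90 mm tall, tube caps reach 122 mm; loose, about 180 g. Its level wires run 55 mm and 88 mm above the bench, with cross wires in the middle of its long sides that stick out to the 52 mm width, so it can be gripped across x there. Point at its centre, 61 mm above its underside; z up
- marker: marker pen lying at the back of the bench, 135 mm long, 17 mm thick; loose, leave alone. Origin on its underside at mid-length
- tape_roll: roll of beige tape lying flat at the back, 104 mm across, 25 mm tall, with a large hole; loose, leave alone. Origin at the centre of its underside
- large_bottle: the larger reagent bottle with a blue cap, 68 mm across, 138 mm tall, at the back of the bench; loose, leave alone. Origin at the centre of its underside
There are look-alikes about, which are no part of the job. Leave any green or turquoise look-alike of the part that bears small_bottle_center alone.

How it is judged:
By the outcome, as a careful person would: the job done as asked, in the order asked, and still so for the second after the job is handed in, with the robot touching nothing.
It also fails if it takes over 99 s, if anything falls off the work surface, if the arm or the gripper's body presses on something with over 40 N, if the wrist force passes 120 N, or if a joint passes its speed limit or range.

## Working session

There is one attempt and no reset: what is moved stays moved. The work goes in short steps, Python scripts to look and compute and a tool call to move; the robot and the scene stay as the last step left them, time stands still between calls to the robot, and variables do not carry over. Pictures are saved under pics/ and viewed, and the job is handed in when it is done.

Besides the shell and the picture viewer there is one more tool, called after "Call:" by a JSON object that holds its "name" and its "arguments". send_rows: Moves the arm, as the interface text tells. Its arguments: {"type":"object","properties":{"deltas":{"type":"array","items":{"type":"object","properties":{"dp":{"type":"array","items":{"type":"number"}},"rotation":{"type":"array","items":{"type":"number"}}}}},"fingers":{"type":"number"},"grip_force":{"type":"number"}},"required":["deltas"]}

```bash
ls; mkdir -p pics; cat > h.py <<'E'
import numpy as np, cv2
from rig import monitor, eyes, manip, models
def pts(p):
    R,_=cv2.Rodrigues(np.array(p['rvec'],float)); t=np.array(p['tvec'],float).reshape(3)
    K=np.array(p['mtx']); d=p['depth']; v,u=np.mgrid[0:d.shape[0],0:d.shape[1]]
    c=np.stack([(u-K[0,2])/K[0,0]*d,(v-K[1,2])/K[1,1]*d,d],-1)
    w=(c-t)@R
    w[d<=0]=np.nan
    return w
def proj(p,X):
    return cv2.projectPoints(np.array(X,float).reshape(-1,3),np.array(p['rvec'],float),np.array(p['tvec'],float),np.array(p['mtx'],float),None)[0].reshape(-1,2)
def save(p,n): cv2.imwrite('pics/'+n+'.png',p['color'][:,:,::-1])
E
python3 - <<'E'
from h import *
s=monitor.get_state(); print(s)
N=['freezer_box','bench_timer','cork_disc_center','glass_beaker_center','small_bottle_center','rack_center','marker','tape_roll','large_bottle']
for c in ['scene','top']:
    p=eyes.get_image(c); save(p,c+'0'); w=pts(p); np.savez(c+'0.npz',w=w,color=p['color'],**{k:np.array(p[k]) for k in('mtx','rvec','tvec')})
    R=cv2.Rodrigues(np.array(p['rvec'],float))[0]; print(c,'cam',-R.T@np.array(p['tvec']).reshape(3))
    for n in N:
        for r in models.find_in(n,p)[:4]:
            b=np.array(r['box']).astype(int); q=w[b[1]:b[3]+1,b[0]:b[2]+1].reshape(-1,3)
            cc=w[(b[1]+b[3])//2,(b[0]+b[2])//2]
            print(n,round(r['score'],2),b,np.round(cc,3))
print(monitor.get_state()['clock'])
E
```

```text
pics
{'clock': 0.0, 'qpos': array([ 1.22402678e+00,  2.76578603e-01,  1.50616046e+00,  9.88421982e-07,
        1.36068586e+00, -1.21000574e-01]), 'qd': array([-5.60334480e-04,  6.97957673e-05,  1.54593370e-03,  3.84280141e-04,
       -3.09960836e-04,  3.87819465e-04]), 'effort': array([ 8.75238002e-04, -4.16775262e+01, -2.45811653e+01, -1.22982567e-05,
        1.09619866e-02,  1.50878486e-05]), 'position': array([0.12854968, 0.55992871, 0.24943813]), 'ee_rot': array([-2.12791862e-04,  1.12644947e-01,  9.93634881e-01, -8.91078274e-04]), 'contact_force': array([ 0.88329726, -0.02000674, -1.2343294 ]), 'moment': array([-0.0011102 ,  0.00901955, -0.00552908]), 'width': 0.08548825523748606}
scene cam [ 0.00752304 -0.59273291  0.82541576]
freezer_box 0.76 [228 180 265 214] [0.518 0.265 0.046]
bench_timer 0.63 [292 244 327 275] [0.514 0.002 0.02 ]
cork_disc_center 0.94 [368 305 398 330] [ 0.527 -0.228  0.014]
glass_beaker_center 0.63 [303 296 330 338] [ 0.422 -0.13   0.006]
small_bottle_center 0.9 [160 177 187 222] [0.354 0.348 0.072]
small_bottle_center 0.8 [228 214 256 260] [0.405 0.115 0
[... 420 characters left out ...]
27 225 260] [0.533 0.279 0.05 ]
bench_timer 0.58 [308 235 338 267] [0.526 0.008 0.019]
cork_disc_center 0.86 [409 240 430 266] [ 0.528 -0.22   0.011]
glass_beaker_center 0.87 [377 290 405 316] [ 0.408 -0.155  0.003]
glass_beaker_center 0.31 [189 227 225 261] [0.53  0.276 0.052]
small_bottle_center 0.85 [352 250 381 278] [ 0.486 -0.087  0.103]
small_bottle_center 0.63 [250 282 277 310] [0.411 0.135 0.105]
small_bottle_center 0.56 [147 307 179 332] [0.357 0.355 0.08 ]
rack_center 0.71 [460 277 515 306] [ 0.433 -0.342  0.12 ]
marker 0.55 [317 196 379 205] [ 0.653 -0.05   0.013]
tape_roll 0.64 [206 162 249 207] [ 0.691  0.249 -0.002]
large_bottle 0.55 [420 152 459 192] [ 0.699 -0.249  0.103]
1.0
```

View pics/scene0.png

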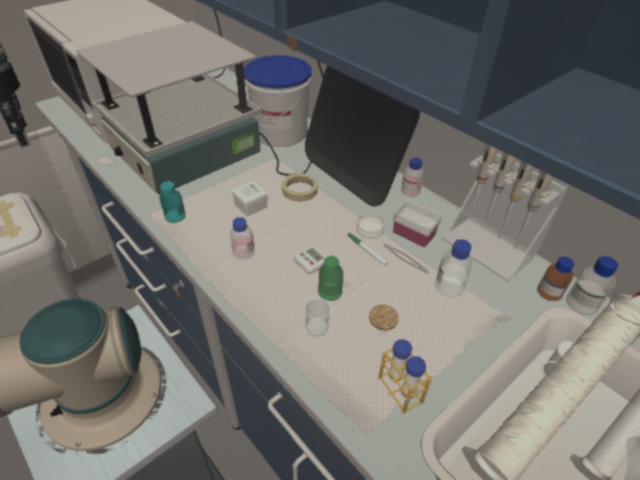

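View pics/top0.png

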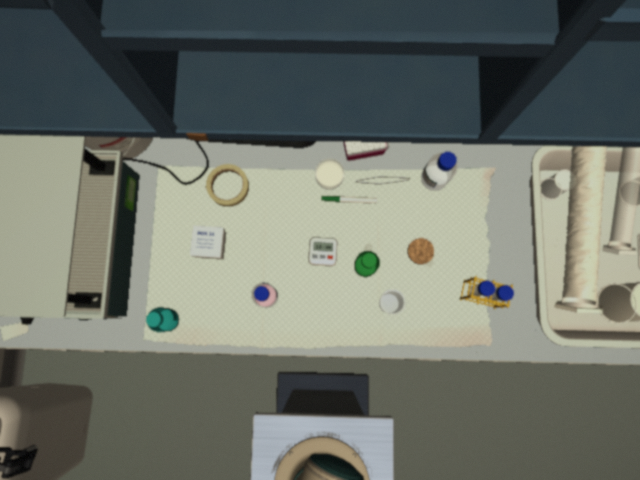

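```bash
python3 - <<'E'
from h import *
for c in ['top','scene']:
    D=np.load(c+'0.npz'); w=D['w']
    def sel(x0,x1,y0,y1,z0,z1):
        m=(w[...,0]>x0)&(w[...,0]<x1)&(w[...,1]>y0)&(w[...,1]<y1)&(w[...,2]>z0)&(w[...,2]<z1); return w[m]
    for n,a in dict(box=(.44,.62,.2,.36,.04,.06),timer=(.45,.6,-.05,.06,.013,.03),cork=(.47,.58,-.28,-.17,.007,.03),sb=(.36,.46,.08,.19,.08,.12),sbcap=(.36,.46,.08,.19,.1,.12),rackcaps=(.36,.5,-.42,-.28,.11,.13),rackf=(.36,.5,-.43,-.28,.08,.095),beak=(.36,.46,-.2,-.1,.05,.08)).items():
        q=sel(*a)
        if len(q)<5: print(c,n,len(q)); continue
        r=cv2.minAreaRect((q[:,:2]*1000).astype(np.float32))
        print(c,n,len(q),np.round(q.mean(0),3),np.round(q.min(0),3),np.round(q.max(0),3),np.round(r[0]),np.round(r[1]),round(r[2],1))
E
python3 - <<'E'
import cv2
a=cv2.imread('pics/top0.png')[140:360,130:530]
cv2.imwrite('pics/top0z.png',cv2.resize(a,None,fx=2,fy=2,interpolation=2))
E
```

```text
top box 970 [0.536 0.278 0.05 ] [0.5   0.242 0.04 ] [0.573 0.316 0.058] [537. 279.] [73. 72.] 87.1
top timer 745 [0.525 0.01  0.019] [ 0.491 -0.025  0.013] [0.56  0.044 0.026] [525.  10.] [67. 67.] 87.7
top cork 575 [ 0.532 -0.223  0.014] [ 0.483 -0.271  0.007] [ 0.578 -0.188  0.02 ] [ 532. -218.] [89. 70.] 68.6
top sb 216 [0.416 0.138 0.102] [0.398 0.12  0.08 ] [0.435 0.16  0.11 ] [416. 139.] [35. 34.] 55.6
top sbcap 181 [0.417 0.14  0.105] [0.401 0.124 0.1  ] [0.433 0.155 0.11 ] [417. 139.] [32. 31.] 0.7
top rackcaps 450 [ 0.434 -0.359  0.121] [ 0.413 -0.397  0.11 ] [ 0.454 -0.323  0.127] [ 434. -360.] [74. 33.] 79.0
top rackf 259 [ 0.432 -0.353  0.089] [ 0.402 -0.407  0.08 ] [ 0.468 -0.313  0.095] [ 435. -361.] [86. 51.] 77.4
top beak 188 [ 0.409 -0.152  0.067] [ 0.381 -0.176  0.05 ] [ 0.434 -0.121  0.074] [ 407. -149.] [53. 56.] 0.8
scene box 525 [0.535 0.273 0.048] [0.5   0.237 0.04 ] [0.575 0.315 0.054] [537. 277.] [78. 74.] 87.0
scene timer 511 [0.522 0.006 0.018] [ 0.491 -0.026  0.013] [0.559 0.042 0.024] [525.   7.] [68. 68.] 87.2
scene cork 585 [ 0.531 -0.227  0.013] [ 0.499 -0.258  0.007] [ 0.565 -0.194  0.017] [ 532. -225.] [63. 63.] 21.5
scene sb 211 [0.414 0.133 0.097] [0.4  0.12 0.08] [0.433 0.154 0.106] [416. 136.] [34. 31.] 23.7
scene sbcap 112 [0.417 0.137 0.104] [0.4   0.121 0.1  ] [0.433 0.154 0.106] [416. 137.] [34. 30.] 55.6
scene rackcaps 630 [ 0.432 -0.364  0.12 ] [ 0.412 -0.399  0.11 ] [ 0.456 -0.325  0.126] [ 434. -362.] [75. 34.] 76.8
scene rackf 422 [ 0.423 -0.369  0.088] [ 0.4   -0.409  0.08 ] [ 0.459 -0.316  0.095] [ 433. -362.] [87. 52.] 78.4
scene beak 366 [ 0.409 -0.148  0.062] [ 0.379 -0.178  0.05 ] [ 0.436 -0.119  0.073] [ 407. -150.] [57. 55.] 48.2
```

View pics/top0z.png

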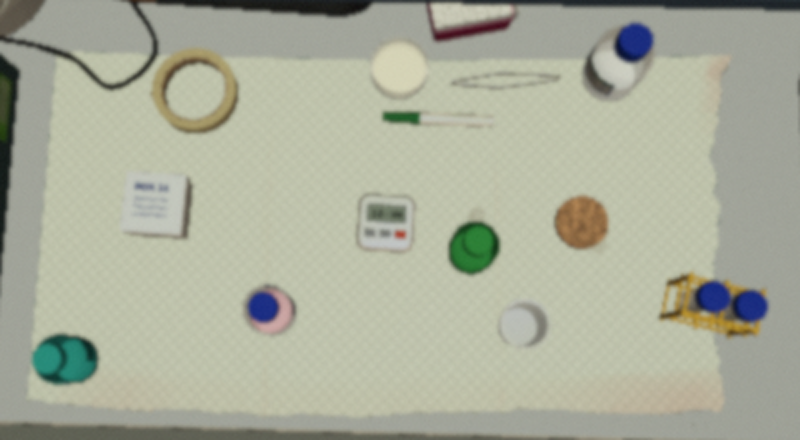

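Call:
{"name": "send_rows", "arguments": {"deltas": [{"dp":[0.2,-0.293,0],"rotation":[0,0,0.1]},{"dp":[0.4,-0.586,0],"rotation":[0,0,0.2]},{"dp":[0.6,-0.879,0],"rotation":[0,0,0.36]},{"dp":[0.6,-0.879,0],"rotation":[0,0,0.36]}], "fingers": -1, "grip_force": 30}}

```text
clock: 1.33
position: [0.2032, 0.4496, 0.2503]
ee_rot: [0.001, 0.023, 1.0, -0.002]
contact_force: [-0.1, -0.5, 0.3]
width: 0.0855
```

Call:
{"name": "send_rows", "arguments": {"deltas": [{"dp":[0.2,-0.293,0],"rotation":[0,0,0]},{"dp":[0.4,-0.586,0],"rotation":[0,0,0]},{"dp":[0.6,-0.879,0],"rotation":[0,0,0]},{"dp":[0.6,-0.879,0],"rotation":[0,0,0]}]}}

```text
clock: 1.67
position: [0.2757, 0.3447, 0.2505]
ee_rot: [0.001, 0.026, 1.0, -0.002]
contact_force: [0.3, 0.5, 0.8]
width: 0.0853
```

Call:
{"name": "send_rows", "arguments": {"deltas": [{"dp":[0.2,-0.293,0],"rotation":[0,0,0]},{"dp":[0.4,-0.586,0],"rotation":[0,0,0]},{"dp":[0.6,-0.879,0],"rotation":[0,0,0]},{"dp":[0.6,-0.879,0],"rotation":[0,0,0]}]}}

```text
clock: 2.0
position: [0.3485, 0.2396, 0.2507]
ee_rot: [0.002, 0.026, 1.0, -0.001]
contact_force: [0.2, 0.1, -0.1]
width: 0.0854
```

Call:
{"name": "send_rows", "arguments": {"deltas": [{"dp":[0.2,-0.293,0],"rotation":[0,0,0]},{"dp":[0.4,-0.586,0],"rotation":[0,0,0]},{"dp":[0.6,-0.879,0],"rotation":[0,0,0]},{"dp":[0.6,-0.879,0],"rotation":[0,0,0]},{"dp":[0.6,-0.879,0],"rotation":[0,0,0]}]}}

```text
clock: 2.42
position: [0.4181, 0.1376, 0.2503]
ee_rot: [0.0, 0.025, 1.0, 0.0]
contact_force: [-1.2, 0.2, 0.5]
width: 0.0855
```

```bash
cat > m.py <<'E'
from h import *
import sys
def st():
    s=monitor.get_state(); q=s['ee_rot']; R=np.eye(3)
    from scipy.spatial.transform import Rotation as Ro
    R=Ro.from_quat([q[1],q[2],q[3],q[0]]).as_matrix()
    print('t',round(s['clock'],2),'p',np.round(s['position'],4),'jawdeg',round(np.degrees(np.arctan2(R[1,1],R[0,1])),1),'tilt z',np.round(R[:,2],3),'F',np.round(s['contact_force'],1),'w',round(s['width'],4),'q',np.round(s['qpos'],2))
    return s
E
python3 - <<'E'
from m import *
s=st(); p=eyes.get_image('wrist'); save(p,'w1'); w=pts(p)
def f(n,x0,x1,y0,y1,z0,z1):
    m=(w[...,0]>x0)&(w[...,0]<x1)&(w[...,1]>y0)&(w[...,1]<y1)&(w[...,2]>z0)&(w[...,2]<z1); q=w[m]
    if len(q)<5: print(n,len(q)); return
    r=cv2.minAreaRect((q[:,:2]*1000).astype(np.float32)); print(n,len(q),np.round(q.mean(0),3),np.round(r[0]),np.round(r[1]),round(r[2],1))
f('cap',.36,.46,.08,.19,.1,.12)
f('box',.44,.62,.2,.36,.04,.06)
f('timer',.45,.6,-.05,.06,.013,.03)
E
```

```text
t 2.42 p [0.4181 0.1376 0.2503] jawdeg 87.1 tilt z [ 0.     0.001 -1.   ] F [-1.2  0.2  0.5] w 0.0855 q [ 0.16  0.07  1.77  0.    1.3  -1.36]
cap 1756 [0.415 0.14  0.104] [416. 140.] [33. 33.] 87.3
box 3565 [0.521 0.286 0.049] [536. 279.] [72. 72.] 87.7
timer 2998 [0.517 0.016 0.018] [524.  10.] [68. 66.] 86.5
```

View pics/w1.png

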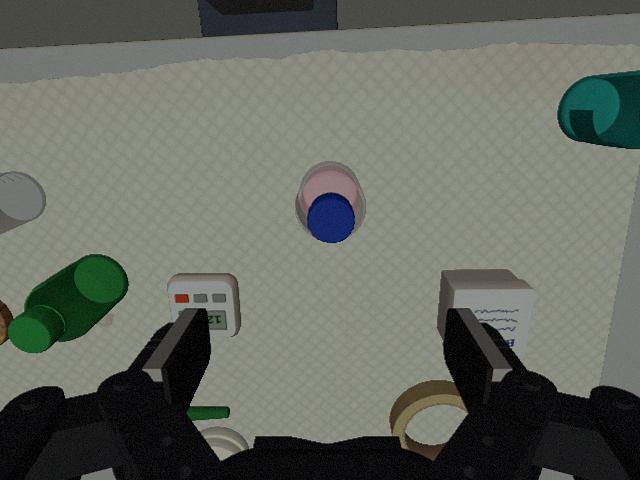

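Call:
{"name": "send_rows", "arguments": {"deltas": [{"dp":[-0.01,0.02,-0.3],"rotation":[0,0,0]},{"dp":[-0.01,0.02,-0.6],"rotation":[0,0,0]},{"dp":[-0.01,0.02,-0.9],"rotation":[0,0,0]},{"dp":[-0.01,0.02,-0.9],"rotation":[0,0,0]}]}}

```text
clock: 2.8
position: [0.4092, 0.1419, 0.1371]
ee_rot: [-0.007, 0.022, 1.0, -0.001]
contact_force: [-0.9, -0.4, -0.4]
width: 0.0854
```

Call:
{"name": "send_rows", "arguments": {"deltas": [{"dp":[0,0,-0.2],"rotation":[0,0,0]},{"dp":[0,0,-0.4],"rotation":[0,0,0]},{"dp":[0,0,-0.6],"rotation":[0,0,0]},{"dp":[0,0,-0.67],"rotation":[0,0,0]},{"dp":[0,0,-0.67],"rotation":[0,0,0]}]}}

```text
clock: 3.22
position: [0.4144, 0.1419, 0.0615]
ee_rot: [-0.001, 0.022, 1.0, -0.0]
contact_force: [0.8, 0.7, 0.7]
width: 0.0852
```

Call:
{"name": "send_rows", "arguments": {"deltas": [{"dp":[0,0,0],"rotation":[0,0,0]},{"dp":[0,0,0],"rotation":[0,0,0]},{"dp":[0,0,0],"rotation":[0,0,0]},{"dp":[0,0,0],"rotation":[0,0,0]},{"dp":[0,0,0],"rotation":[0,0,0]},{"dp":[0,0,0],"rotation":[0,0,0]},{"dp":[0,0,0],"rotation":[0,0,0]},{"dp":[0,0,0],"rotation":[0,0,0]}], "fingers": 1, "grip_force": 35}}

```text
clock: 3.88
position: [0.4169, 0.1413, 0.0637]
ee_rot: [0.002, 0.023, 1.0, 0.001]
contact_force: [-1.5, 0.9, 5.7]
width: 0.0546
```

```bash
python3 -c "
from m import *
st()"
```

```text
t 3.88 p [0.4169 0.1413 0.0637] jawdeg 87.3 tilt z [ 0.004  0.001 -1.   ] F [-1.5  0.9  5.7] w 0.0546 q [ 0.17  0.27  2.06  0.    0.81 -1.36]
```

Call:
{"name": "send_rows", "arguments": {"deltas": [{"dp":[0,0,0],"rotation":[0,0,0]},{"dp":[0,0,0],"rotation":[0,0,0]},{"dp":[0,0,0],"rotation":[0,0,0]},{"dp":[0,0,-0.045],"rotation":[0,0,0]},{"dp":[0,0,-0.045],"rotation":[0,0,0]},{"dp":[0,0,-0.045],"rotation":[0,0,0]}], "fingers": -0.6}}

```text
clock: 4.38
position: [0.4151, 0.1408, 0.056]
ee_rot: [-0.001, 0.023, 1.0, -0.0]
contact_force: [-0.2, 1.3, -0.1]
width: 0.0684
```

Call:
{"name": "send_rows", "arguments": {"deltas": [{"dp":[0,0,0],"rotation":[0,0,0]},{"dp":[0,0,0],"rotation":[0,0,0]},{"dp":[0,0,0],"rotation":[0,0,0]},{"dp":[0,0,0],"rotation":[0,0,0]},{"dp":[0,0,0],"rotation":[0,0,0]},{"dp":[0,0,0],"rotation":[0,0,0]},{"dp":[0,0,0],"rotation":[0,0,0]},{"dp":[0,0,0],"rotation":[0,0,0]}], "fingers": 1}}

```text
clock: 5.05
position: [0.4156, 0.141, 0.0566]
ee_rot: [0.0, 0.023, 1.0, 0.0]
contact_force: [0.3, 0.3, 2.0]
width: 0.0545
```

```bash
python3 - <<'E'
from m import *
st(); p=eyes.get_image('wrist'); save(p,'w2')
p=eyes.get_image('scene'); cv2.imwrite('pics/s2.png',cv2.resize(p['color'][120:320,120:380,::-1],None,fx=3,fy=3))
E
```

```text
t 5.05 p [0.4156 0.141  0.0566] jawdeg 87.4 tilt z [ 0.  0. -1.] F [0.3 0.3 2. ] w 0.0545 q [ 0.17  0.28  2.07  0.    0.79 -1.36]
```

View pics/w2.png

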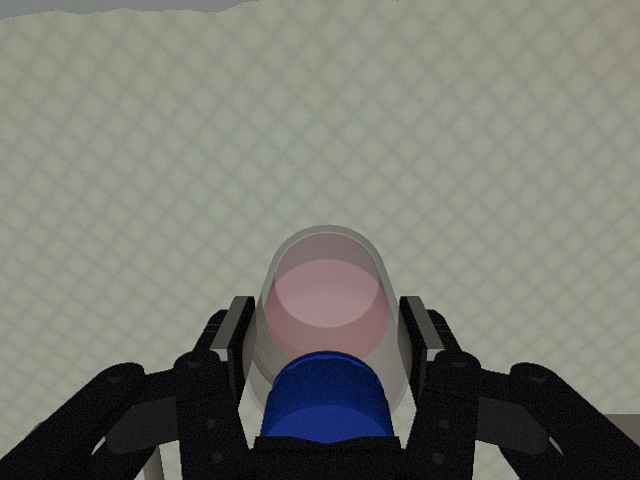

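View pics/s2.png

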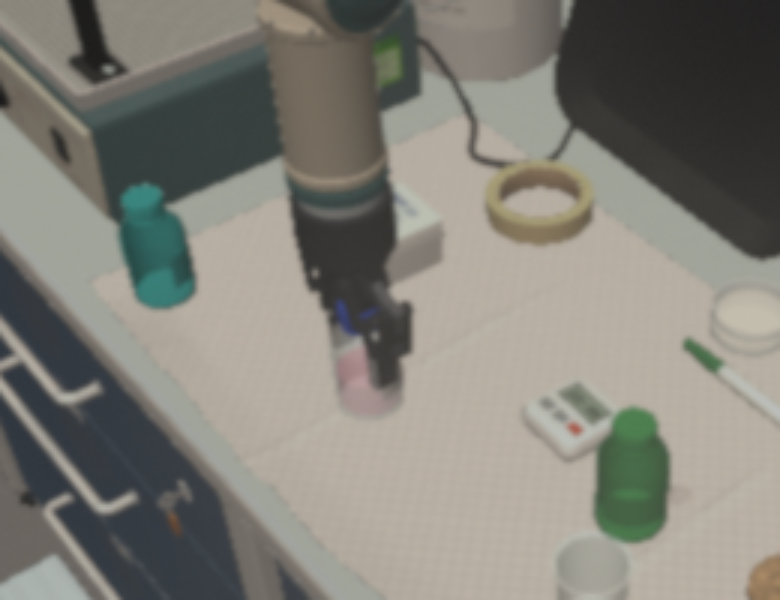

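Call:
{"name": "send_rows", "arguments": {"deltas": [{"dp":[0,0,0.1],"rotation":[0,0,0]},{"dp":[0,0,0.25],"rotation":[0,0,0]},{"dp":[0.05,-0.2,0.25],"rotation":[0,0,0]},{"dp":[0.1,-0.45,0.25],"rotation":[0,0,0]},{"dp":[0.14,-0.7,0.25],"rotation":[0,0,0]},{"dp":[0.14,-0.95,0.25],"rotation":[0,0,0]},{"dp":[0.14,-1,0.25],"rotation":[0,0,0]},{"dp":[0.14,-1,0.25],"rotation":[0,0,0]},{"dp":[0.14,-1,0.25],"rotation":[0,0,0]}]}}

```text
clock: 5.9
position: [0.4319, 0.021, 0.0862]
ee_rot: [-0.0, 0.024, 1.0, 0.0]
contact_force: [0.4, 0.5, -1.0]
width: 0.0545
```

```bash
python3 -c "
from m import *
st()"
```

```text
t 5.9 p [0.4319 0.021  0.0862] jawdeg 87.3 tilt z [-0.001  0.001 -1.   ] F [ 0.4  0.5 -1. ] w 0.0545 q [-0.11  0.23  2.04  0.    0.87 -1.64]
```

Call:
{"name": "send_rows", "arguments": {"deltas": [{"dp":[0.006,-0.058,-0.05],"rotation":[0,0,0]},{"dp":[0.006,-0.058,-0.1],"rotation":[0,0,0]},{"dp":[0.006,-0.058,-0.15],"rotation":[0,0,0]},{"dp":[0.006,-0.058,-0.2],"rotation":[0,0,0]},{"dp":[0.006,-0.058,-0.24],"rotation":[0,0,0]},{"dp":[0.006,-0.058,-0.245],"rotation":[0,0,0]},{"dp":[0.006,-0.058,-0.245],"rotation":[0,0,0]}]}}

```text
clock: 6.48
position: [0.4327, 0.0144, 0.0566]
ee_rot: [-0.001, 0.023, 1.0, 0.0]
contact_force: [-0.5, 0.0, -1.4]
width: 0.0544
```

```bash
python3 -c "
from m import *
st()"
```

```text
t 6.48 p [0.4327 0.0144 0.0566] jawdeg 87.4 tilt z [-0.001  0.    -1.   ] F [-0.5  0.  -1.4] w 0.0544 q [-0.13  0.28  2.08  0.    0.79 -1.65]
```

Release, then rise.

Call:
{"name": "send_rows", "arguments": {"deltas": [{"dp":[0,0,-0.005],"rotation":[0,0,0]},{"dp":[0,0,-0.005],"rotation":[0,0,0]},{"dp":[0,0,0],"rotation":[0,0,0]},{"dp":[0,0,0],"rotation":[0,0,0]},{"dp":[0,0,0],"rotation":[0,0,0]}], "fingers": -0.7}}

```text
clock: 6.9
position: [0.4332, 0.0139, 0.0572]
ee_rot: [0.0, 0.023, 1.0, 0.0]
contact_force: [-0.2, 0.3, -0.3]
width: 0.0726
```

Call:
{"name": "send_rows", "arguments": {"deltas": [{"dp":[0,0,0.1],"rotation":[0,0,0]},{"dp":[0,0,0.35],"rotation":[0,0,0]},{"dp":[0,0,0.65],"rotation":[0,0,0]},{"dp":[0,0,1],"rotation":[0,0,0]},{"dp":[0,0,1],"rotation":[0,0,0]}], "fingers": -1}}

```text
clock: 7.32
position: [0.4379, 0.0134, 0.1841]
ee_rot: [0.007, 0.023, 1.0, -0.001]
contact_force: [1.3, 0.4, 0.8]
width: 0.0853
```

Call:
{"name": "send_rows", "arguments": {"deltas": [{"dp":[0.2,-0.3,0.2],"rotation":[0,0,0]},{"dp":[0.4,-0.6,0.4],"rotation":[0,0,0]},{"dp":[0.4,-0.95,0.6],"rotation":[0,0,0]},{"dp":[0.4,-0.95,0.6],"rotation":[0,0,0]}]}}

```text
clock: 7.65
position: [0.4835, -0.1038, 0.2518]
ee_rot: [0.003, 0.023, 1.0, -0.002]
contact_force: [-0.6, -0.3, -0.7]
width: 0.0855
```

Call:
{"name": "send_rows", "arguments": {"deltas": [{"dp":[0.1,-0.3,0],"rotation":[0,0,0]},{"dp":[0.2,-0.6,0],"rotation":[0,0,0]},{"dp":[0.2,-0.95,0],"rotation":[0,0,0]},{"dp":[0.2,-0.95,0],"rotation":[0,0,0]},{"dp":[0.2,-0.95,0],"rotation":[0,0,0]},{"dp":[0.2,-0.95,0],"rotation":[0,0,0]}]}}

```text
clock: 8.15
position: [0.5046, -0.2138, 0.2487]
ee_rot: [-0.0, 0.023, 1.0, 0.001]
contact_force: [-0.5, -0.2, -0.4]
width: 0.0857
```

```bash
cat >> m.py <<'E'
def F(w,n,x0,x1,y0,y1,z0,z1):
    m=(w[...,0]>x0)&(w[...,0]<x1)&(w[...,1]>y0)&(w[...,1]<y1)&(w[...,2]>z0)&(w[...,2]<z1); q=w[m]
    if len(q)<5: print(n,len(q)); return
    r=cv2.minAreaRect((q[:,:2]*1000).astype(np.float32)); c,rad=cv2.minEnclosingCircle((q[:,:2]*1000).astype(np.float32))
    print(n,len(q),np.round(q.mean(0),4),'rect',np.round(r[0],1),np.round(r[1],1),round(r[2],1),'circ',np.round(c,1),round(rad,1))
E
python3 - <<'E'
from m import *
st()
p=eyes.get_image('wrist'); save(p,'w3'); w=pts(p)
F(w,'cork',.47,.6,-.28,-.17,.009,.02)
F(w,'beaker',.36,.46,-.21,-.1,.06,.08)
F(w,'rackf',.36,.52,-.43,-.28,.08,.095)
F(w,'caps',.36,.52,-.43,-.28,.11,.13)
p=eyes.get_image('top'); save(p,'t3'); w=pts(p)
F(w,'cap',.38,.48,-.03,.06,.1,.12)
E
```

```text
t 8.15 p [ 0.5046 -0.2138  0.2487] jawdeg 87.3 tilt z [-0.001  0.001 -1.   ] F [-0.5 -0.2 -0.4] w 0.0857 q [-0.53  0.24  1.56  0.    1.34 -2.05]
cork 3558 [ 0.5305 -0.2238  0.0134] rect [ 531.4 -224. ] [62.9 62.5] 87.5 circ [ 531.7 -223.9] 31.8
beaker 2006 [ 0.4044 -0.145   0.0681] rect [ 406.5 -148.5] [56.7 56.4] 45.8 circ [ 406.7 -148.4] 28.7
rackf 2605 [ 0.4305 -0.3492  0.0888] rect [ 434.1 -361.1] [86.5 52.1] 77.4 circ [ 433.7 -361.4] 49.0
caps 5934 [ 0.4335 -0.3593  0.12  ] rect [ 434.2 -360.8] [74.1 34.5] 77.7 circ [ 433.7 -360.7] 37.1
cap 182 [0.4341 0.0142 0.1047] rect [433.8  14.7] [30.4 30.4] 1.2 circ [434.2  14. ] 16.3
```

View pics/w3.png

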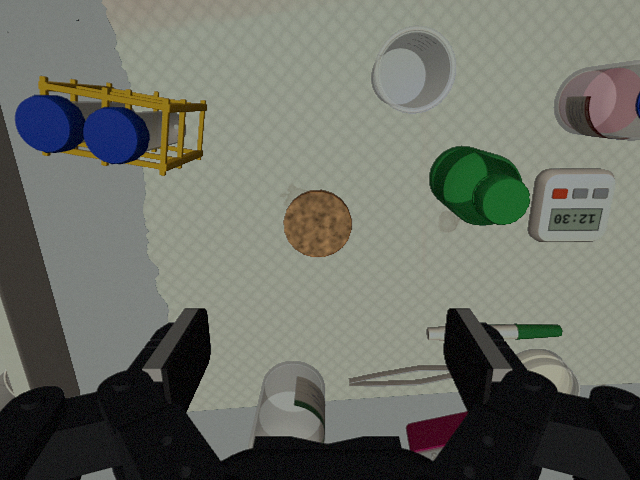

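View pics/t3.png

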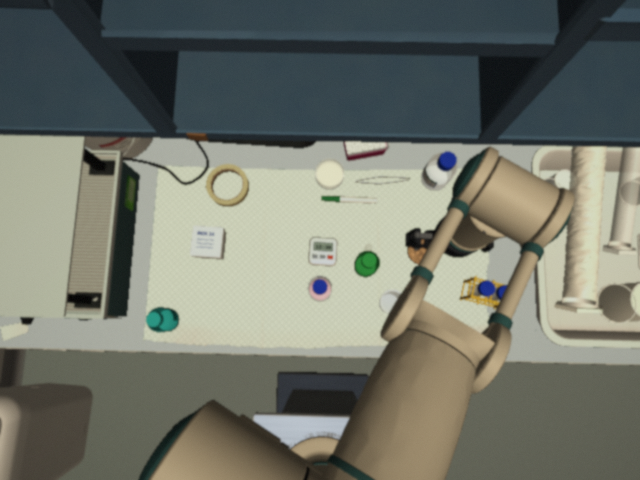

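Call:
{"name": "send_rows", "arguments": {"deltas": [{"dp":[0.22,-0.085,-0.25],"rotation":[0,0,0]},{"dp":[0.22,-0.085,-0.5],"rotation":[0,0,0]},{"dp":[0.22,-0.085,-0.75],"rotation":[0,0,0]},{"dp":[0.22,-0.085,-1],"rotation":[0,0,0]},{"dp":[0.22,-0.085,-1],"rotation":[0,0,0]}]}}

```text
clock: 8.67
position: [0.5277, -0.2205, 0.1238]
ee_rot: [-0.005, 0.022, 1.0, 0.003]
contact_force: [-0.2, 0.7, -0.3]
width: 0.0854
```

Call:
{"name": "send_rows", "arguments": {"deltas": [{"dp":[0,0,-0.2],"rotation":[0,0,0]},{"dp":[0,0,-0.4],"rotation":[0,0,0]},{"dp":[0,0,-0.6],"rotation":[0,0,0]},{"dp":[0,0,-0.75],"rotation":[0,0,0]},{"dp":[0,0,-0.83],"rotation":[0,0,0]},{"dp":[0,0,-0.83],"rotation":[0,0,0]},{"dp":[0,0,-0.83],"rotation":[0,0,0]}]}}

```text
clock: 9.25
position: [0.5323, -0.2241, 0.0307]
ee_rot: [0.001, 0.022, 1.0, -0.0]
contact_force: [-0.4, 0.5, -0.3]
width: 0.0853
```

```bash
python3 - <<'E'
from m import *
st(); p=eyes.get_image('wrist'); save(p,'w4')
E
```

```text
t 9.25 p [ 0.5323 -0.2241  0.0307] jawdeg 87.4 tilt z [ 0.001 -0.001 -1.   ] F [-0.4  0.5 -0.3] w 0.0853 q [-0.52  0.48  1.79  0.    0.86 -2.04]
```

View pics/w4.png

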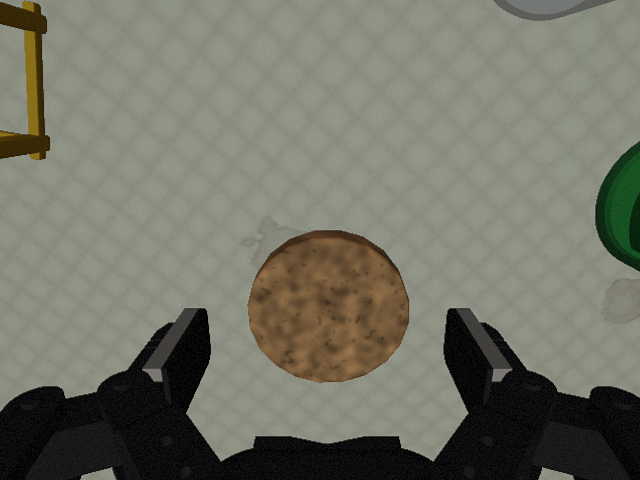

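Call:
{"name": "send_rows", "arguments": {"deltas": [{"dp":[0,0,-0.04],"rotation":[0,0,0]},{"dp":[0,0,-0.075],"rotation":[0,0,0]},{"dp":[0,0,-0.075],"rotation":[0,0,0]}]}}

```text
clock: 9.55
position: [0.5314, -0.2242, 0.0205]
ee_rot: [0.0, 0.023, 1.0, 0.0]
contact_force: [0.3, 0.5, -0.5]
width: 0.0855
```

Call:
{"name": "send_rows", "arguments": {"deltas": [{"dp":[0,0,0],"rotation":[0,0,0]},{"dp":[0,0,0],"rotation":[0,0,0]},{"dp":[0,0,0],"rotation":[0,0,0]},{"dp":[0,0,0],"rotation":[0,0,0]},{"dp":[0,0,0],"rotation":[0,0,0]},{"dp":[0,0,0],"rotation":[0,0,0]}], "fingers": 1, "grip_force": 30}}

```text
clock: 10.05
position: [0.5316, -0.2244, 0.0211]
ee_rot: [0.0, 0.023, 1.0, -0.0]
contact_force: [-1.6, -0.0, 5.3]
width: 0.0618
```

```bash
python3 - <<'E'
from m import *
st(); p=eyes.get_image('wrist'); save(p,'w5')
E
```

```text
t 10.05 p [ 0.5316 -0.2244  0.0211] jawdeg 87.4 tilt z [ 0. -0. -1.] F [-1.6 -0.   5.3] w 0.0618 q [-0.52  0.49  1.8   0.    0.84 -2.04]
```

View pics/w5.png

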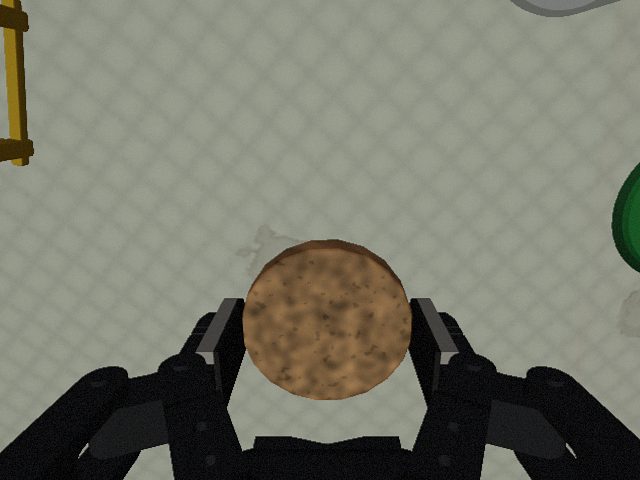

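Call:
{"name": "send_rows", "arguments": {"deltas": [{"dp":[0,0,0.1],"rotation":[0,0,0]},{"dp":[0,0,0.35],"rotation":[0,0,0]},{"dp":[0,0,0.65],"rotation":[0,0,0]},{"dp":[0,0,1],"rotation":[0,0,0]},{"dp":[0,0,1],"rotation":[0,0,0]}]}}

```text
clock: 10.52
position: [0.5359, -0.2267, 0.148]
ee_rot: [0.007, 0.023, 1.0, -0.004]
contact_force: [0.9, -0.8, 0.2]
width: 0.0618
```

Call:
{"name": "send_rows", "arguments": {"deltas": [{"dp":[0,0.1,0.2],"rotation":[0,0,0]},{"dp":[0,0.4,0.2],"rotation":[0,0,0]},{"dp":[0,0.7,0.2],"rotation":[0,0,0]},{"dp":[0,1,0.2],"rotation":[0,0,0]}]}}

```text
clock: 10.85
position: [0.5315, -0.1034, 0.1645]
ee_rot: [0.001, 0.024, 1.0, 0.0]
contact_force: [0.2, 0.2, -2.1]
width: 0.0615
```

Call:
{"name": "send_rows", "arguments": {"deltas": [{"dp":[0,0.3,0],"rotation":[0,0,0]},{"dp":[0,0.65,0],"rotation":[0,0,0]},{"dp":[0,1,0],"rotation":[0,0,0]}]}}

```text
clock: 11.1
position: [0.5312, 0.0166, 0.1641]
ee_rot: [0.0, 0.023, 1.0, 0.0]
contact_force: [1.9, 0.0, -1.0]
width: 0.0618
```

Call:
{"name": "send_rows", "arguments": {"deltas": [{"dp":[0,0.3,0],"rotation":[0,0,0]},{"dp":[0,0.65,0],"rotation":[0,0,0]},{"dp":[0,1,0],"rotation":[0,0,0]},{"dp":[0,1,0],"rotation":[0,0,0]},{"dp":[0,1,-0.2],"rotation":[0,0,0]},{"dp":[0,1,-0.4],"rotation":[0,0,0]},{"dp":[0,1,-0.6],"rotation":[0,0,0]},{"dp":[0,1,-0.8],"rotation":[0,0,0]},{"dp":[0,1,-0.8],"rotation":[0,0,0]},{"dp":[0,1,-0.8],"rotation":[0,0,0]}]}}

```text
clock: 11.93
position: [0.5304, 0.1348, 0.0673]
ee_rot: [-0.002, 0.023, 1.0, -0.0]
contact_force: [0.5, 1.4, -0.2]
width: 0.0619
```

```bash
python3 - <<'E'
from m import *
st(); p=eyes.get_image('wrist'); save(p,'w6'); w=pts(p)
E
```

```text
t 11.93 p [0.5304 0.1348 0.0673] jawdeg 87.4 tilt z [-0.003 -0.    -1.   ] F [ 0.5  1.4 -0.2] w 0.0619 q [ 0.12  0.4   1.82  0.    0.92 -1.4 ]
```

View pics/w6.png

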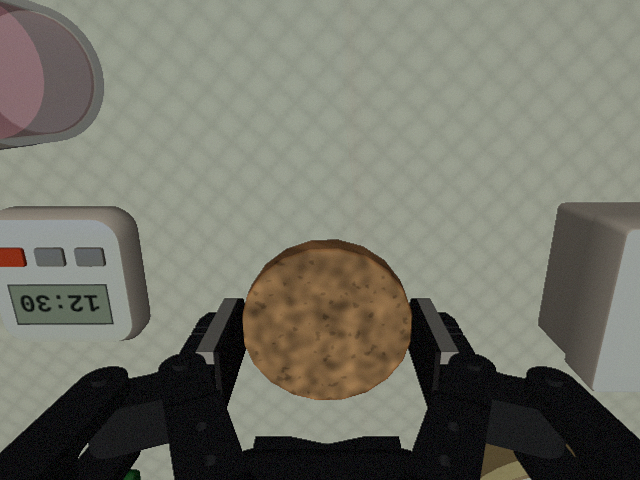

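Call:
{"name": "send_rows", "arguments": {"deltas": [{"dp":[0,0.08,-0.1],"rotation":[0,0,0]},{"dp":[0,0.08,-0.2],"rotation":[0,0,0]},{"dp":[0,0.08,-0.28],"rotation":[0,0,0]},{"dp":[0,0.08,-0.34],"rotation":[0,0,0]},{"dp":[0,0.08,-0.38],"rotation":[0,0,0]},{"dp":[0,0.08,-0.385],"rotation":[0,0,0]},{"dp":[0,0.08,-0.385],"rotation":[0,0,0]}]}}

```text
clock: 12.57
position: [0.5316, 0.1445, 0.0225]
ee_rot: [0.0, 0.023, 1.0, 0.0]
contact_force: [-0.2, 1.0, -0.6]
width: 0.0615
```

```bash
python3 - <<'E'
from m import *
st()
E
```

```text
t 12.57 p [0.5316 0.1445 0.0225] jawdeg 87.4 tilt z [ 0.  0. -1.] F [-0.2  1.  -0.6] w 0.0615 q [ 0.14  0.46  1.86  0.    0.82 -1.39]
```

Call:
{"name": "send_rows", "arguments": {"deltas": [{"dp":[-0.008,0,-0.012],"rotation":[0,0,0]},{"dp":[-0.008,0,-0.012],"rotation":[0,0,0]},{"dp":[-0.008,0,-0.012],"rotation":[0,0,0]}]}}

```text
clock: 12.82
position: [0.5306, 0.1447, 0.0212]
ee_rot: [0.0, 0.023, 1.0, 0.0]
contact_force: [0.7, 0.2, -0.8]
width: 0.062
```

Call:
{"name": "send_rows", "arguments": {"deltas": [{"dp":[0,0,0],"rotation":[0,0,0]},{"dp":[0,0,0],"rotation":[0,0,0]},{"dp":[0,0,0],"rotation":[0,0,0]},{"dp":[0,0,0.05],"rotation":[0,0,0]},{"dp":[0,0,0.3],"rotation":[0,0,0]},{"dp":[0,0,0.65],"rotation":[0,0,0]},{"dp":[0,0,1],"rotation":[0,0,0]},{"dp":[0,0,1],"rotation":[0,0,0]}], "fingers": -1}}

```text
clock: 13.48
position: [0.5357, 0.1456, 0.1493]
ee_rot: [0.008, 0.023, 1.0, 0.001]
contact_force: [1.3, -0.1, 0.4]
width: 0.0857
```

Call:
{"name": "send_rows", "arguments": {"deltas": [{"dp":[-0.2,0,0.3],"rotation":[0,0,0]},{"dp":[-0.2,0,0.65],"rotation":[0,0,0]},{"dp":[-0.2,0,0.8],"rotation":[0,0,0]},{"dp":[-0.2,0,0.8],"rotation":[0,0,0]},{"dp":[-0.2,0,0.8],"rotation":[0,0,0]}]}}

```text
clock: 13.9
position: [0.5071, 0.1448, 0.2386]
ee_rot: [0.002, 0.023, 1.0, 0.0]
contact_force: [-0.2, 0.8, -0.6]
width: 0.0859
```

```bash
python3 - <<'E'
from m import *
st()
p=eyes.get_image('wrist'); save(p,'w7'); w=pts(p)
F(w,'cork',.47,.6,.08,.2,.009,.02)
F(w,'box',.44,.62,.2,.36,.04,.06)
F(w,'timer',.45,.6,-.05,.06,.013,.03)
F(w,'cap',.38,.48,-.03,.06,.1,.12)
E
```

```text
t 13.9 p [0.5071 0.1448 0.2386] jawdeg 87.4 tilt z [ 0.004  0.001 -1.   ] F [-0.2  0.8 -0.6] w 0.0859 q [ 0.15  0.21  1.63  0.    1.3  -1.38]
cork 3777 [0.5296 0.1442 0.0133] rect [530.7 144.2] [63.  62.9] 70.9 circ [530.9 144.3] 32.0
box 7805 [0.534  0.2776 0.0494] rect [536.2 279.1] [72.5 71.7] 87.5 circ [536.1 278.8] 49.2
timer 5189 [0.5224 0.0118 0.0183] rect [503.7  10.7] [ 67.4 109. ] 87.9 circ [503.7  10.2] 59.9
cap 2450 [0.4338 0.0151 0.1043] rect [434.   14.1] [33.7 32.7] 82.7 circ [434.1  13.9] 17.1
```

View pics/w7.png

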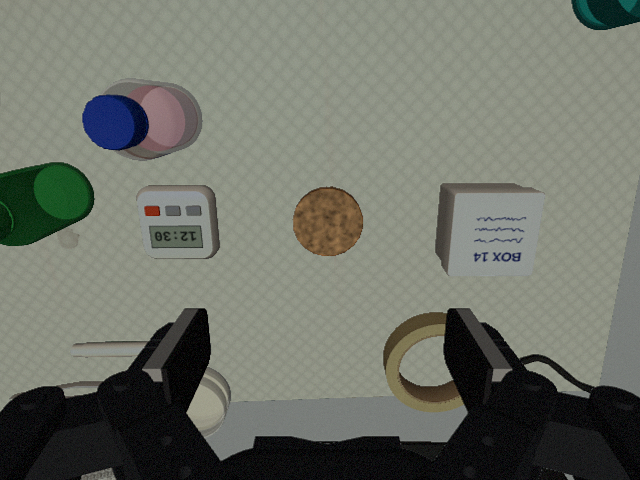

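Call:
{"name": "send_rows", "arguments": {"deltas": [{"dp":[-0.1,-0.27,0],"rotation":[0,0,0]},{"dp":[-0.19,-0.54,0],"rotation":[0,0,0]},{"dp":[-0.28,-0.82,0],"rotation":[0,0,0]}]}}

```text
clock: 14.2
position: [0.4713, 0.0458, 0.2348]
ee_rot: [-0.002, 0.022, 1.0, 0.0]
contact_force: [-0.1, -0.7, -0.1]
width: 0.086
```

Call:
{"name": "send_rows", "arguments": {"deltas": [{"dp":[-0.1,-0.27,0],"rotation":[0,0,0]},{"dp":[-0.19,-0.54,0],"rotation":[0,0,0]},{"dp":[-0.28,-0.82,0],"rotation":[0,0,0]}]}}

```text
clock: 14.45
position: [0.4374, -0.053, 0.235]
ee_rot: [-0.002, 0.023, 1.0, 0.001]
contact_force: [0.4, -0.8, -0.5]
width: 0.0851
```

Call:
{"name": "send_rows", "arguments": {"deltas": [{"dp":[-0.1,-0.27,0],"rotation":[0,0,0]},{"dp":[-0.19,-0.54,0],"rotation":[0,0,0]},{"dp":[-0.28,-0.8,0],"rotation":[0,0,0]},{"dp":[-0.28,-0.8,0],"rotation":[0,0,0]},{"dp":[-0.28,-0.8,-0.3],"rotation":[0,0,0]},{"dp":[-0.28,-0.8,-0.6],"rotation":[0,0,0]},{"dp":[-0.28,-0.8,-0.8],"rotation":[0,0,0]},{"dp":[-0.28,-0.8,-0.8],"rotation":[0,0,0]},{"dp":[-0.28,-0.8,-0.8],"rotation":[0,0,0]}]}}

```text
clock: 15.2
position: [0.4044, -0.147, 0.1393]
ee_rot: [-0.002, 0.023, 1.0, 0.001]
contact_force: [0.2, -0.9, 0.5]
width: 0.0855
```

```bash
python3 - <<'E'
from m import *
st()
p=eyes.get_image('wrist'); save(p,'w8'); w=pts(p)
F(w,'beaker',.36,.46,-.21,-.1,.06,.08)
E
```

```text
t 15.2 p [ 0.4044 -0.147   0.1393] jawdeg 87.4 tilt z [-0.005  0.003 -1.   ] F [ 0.2 -0.9  0.5] w 0.0855 q [-0.51  0.16  1.97  0.    1.02 -2.04]
beaker 3435 [ 0.4108 -0.1485  0.0678] rect [ 406.7 -148.3] [56.8 56.8] 11.7 circ [ 406.9 -148.4] 28.8
```

View pics/w8.png

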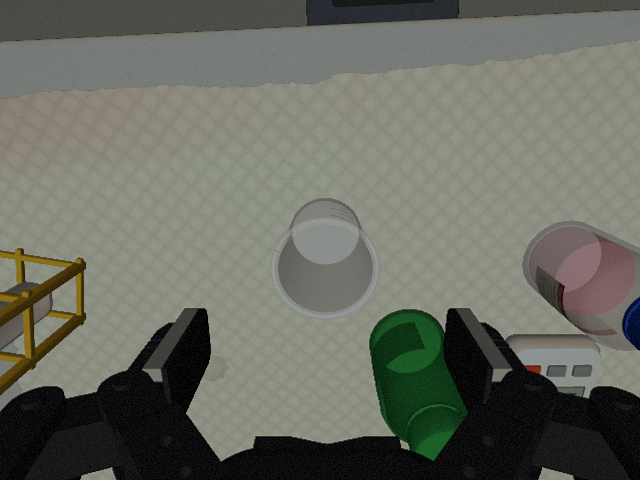

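Call:
{"name": "send_rows", "arguments": {"deltas": [{"dp":[0.008,0,-0.25],"rotation":[0,0,0]},{"dp":[0.008,0,-0.5],"rotation":[0,0,0]},{"dp":[0.008,0,-0.75],"rotation":[0,0,0]},{"dp":[0.008,0,-0.825],"rotation":[0,0,0]},{"dp":[0.008,0,-0.825],"rotation":[0,0,0]},{"dp":[0.008,0,-0.825],"rotation":[0,0,0]}]}}

```text
clock: 15.75
position: [0.408, -0.1486, 0.0429]
ee_rot: [0.001, 0.023, 1.0, -0.0]
contact_force: [0.3, 0.3, 0.4]
width: 0.0857
```

Call:
{"name": "send_rows", "arguments": {"deltas": [{"dp":[0,0,0],"rotation":[0,0,0]},{"dp":[0,0,0],"rotation":[0,0,0]},{"dp":[0,0,0],"rotation":[0,0,0]},{"dp":[0,0,0],"rotation":[0,0,0]},{"dp":[0,0,0],"rotation":[0,0,0]},{"dp":[0,0,0],"rotation":[0,0,0]},{"dp":[0,0,0],"rotation":[0,0,0]},{"dp":[0,0,0],"rotation":[0,0,0]}], "fingers": 1, "grip_force": 20}}

```text
clock: 16.42
position: [0.4079, -0.1486, 0.0434]
ee_rot: [0.002, 0.023, 1.0, -0.001]
contact_force: [0.2, 0.5, 7.4]
width: 0.0513
```

```bash
python3 - <<'E'
from m import *
st()
p=eyes.get_image('wrist'); save(p,'w9'); w=pts(p)
F(w,'beaker',.36,.46,-.21,-.1,.06,.08)
E
```

```text
t 16.42 p [ 0.4079 -0.1486  0.0434] jawdeg 87.4 tilt z [ 0.003 -0.001 -1.   ] F [0.2 0.5 7.4] w 0.0513 q [-0.51  0.3   2.1   0.    0.74 -2.04]
beaker 14530 [ 0.4016 -0.1504  0.0699] rect [ 404.  -154.3] [106.6  54. ] 80.6 circ [ 405.  -153.7] 54.3
```

View pics/w9.png

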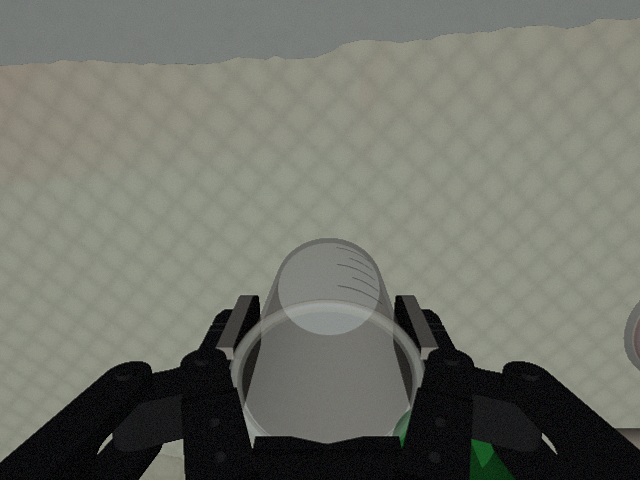

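Call:
{"name": "send_rows", "arguments": {"deltas": [{"dp":[0,0,0.1],"rotation":[0,0,0]},{"dp":[0,0,0.3],"rotation":[0,0,0]},{"dp":[0,0,0.55],"rotation":[0,0,0]},{"dp":[0,0,0.8],"rotation":[0,0,0]},{"dp":[0,0,1],"rotation":[0,0,0]},{"dp":[0,0,1],"rotation":[0,0,0]},{"dp":[0,0,1],"rotation":[0,0,0]}]}}

```text
clock: 17.05
position: [0.4075, -0.1486, 0.1637]
ee_rot: [0.002, 0.023, 1.0, -0.001]
contact_force: [-0.3, 0.1, -0.7]
width: 0.0515
```

```bash
python3 - <<'E'
from m import *
st()
p=eyes.get_image('scene'); cv2.imwrite('pics/s9.png',cv2.resize(p['color'][180:380,220:480,::-1],None,fx=3,fy=3))
E
```

```text
t 17.05 p [ 0.4075 -0.1486  0.1637] jawdeg 87.4 tilt z [ 0.004 -0.002 -1.   ] F [-0.3  0.1 -0.7] w 0.0515 q [-0.51  0.13  1.93  0.    1.08 -2.04]
```

View pics/s9.png

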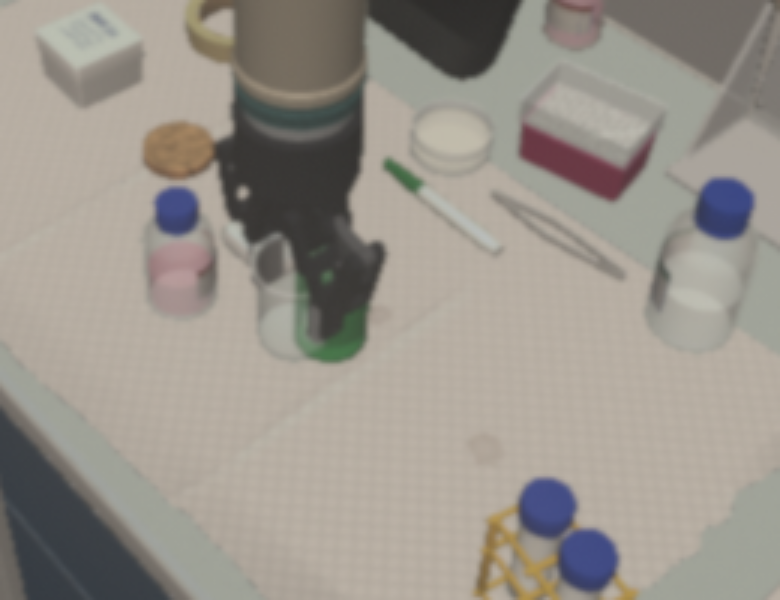

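Call:
{"name": "send_rows", "arguments": {"deltas": [{"dp":[0,0.1,0.1],"rotation":[0,0,0]},{"dp":[0.1,0.3,0.1],"rotation":[0,0,0]},{"dp":[0.2,0.55,0.1],"rotation":[0,0,0]},{"dp":[0.34,0.8,0.1],"rotation":[0,0,0]}]}}

```text
clock: 17.43
position: [0.4459, -0.0511, 0.1725]
ee_rot: [-0.002, 0.024, 1.0, 0.0]
contact_force: [0.6, -0.2, -1.1]
width: 0.0514
```

Call:
{"name": "send_rows", "arguments": {"deltas": [{"dp":[0.1,0.25,0],"rotation":[0,0,0]},{"dp":[0.2,0.5,0],"rotation":[0,0,0]},{"dp":[0.34,0.8,0],"rotation":[0,0,0]}]}}

```text
clock: 17.68
position: [0.4867, 0.0449, 0.1721]
ee_rot: [-0.002, 0.023, 1.0, -0.0]
contact_force: [1.1, -0.6, -0.7]
width: 0.0518
```

Call:
{"name": "send_rows", "arguments": {"deltas": [{"dp":[0.1,0.25,0],"rotation":[0,0,0]},{"dp":[0.2,0.5,0],"rotation":[0,0,0]},{"dp":[0.34,0.75,0],"rotation":[0,0,0]},{"dp":[0.34,0.84,0],"rotation":[0,0,0]},{"dp":[0.34,0.84,-0.2],"rotation":[0,0,0]},{"dp":[0.34,0.84,-0.4],"rotation":[0,0,0]},{"dp":[0.34,0.84,-0.6],"rotation":[0,0,0]},{"dp":[0.34,0.84,-0.7],"rotation":[0,0,0]},{"dp":[0.34,0.84,-0.7],"rotation":[0,0,0]},{"dp":[0.34,0.84,-0.7],"rotation":[0,0,0]}]}}

```text
clock: 18.52
position: [0.5276, 0.1443, 0.0883]
ee_rot: [-0.002, 0.023, 1.0, -0.0]
contact_force: [-0.5, -0.2, 0.7]
width: 0.0516
```

```bash
python3 - <<'E'
from m import *
st()
p=eyes.get_image('wrist'); save(p,'w10')
E
```

```text
t 18.52 p [0.5276 0.1443 0.0883] jawdeg 87.4 tilt z [-0.004 -0.001 -1.   ] F [-0.5 -0.2  0.7] w 0.0516 q [ 0.14  0.38  1.8  -0.    0.97 -1.39]
```

View pics/w10.png

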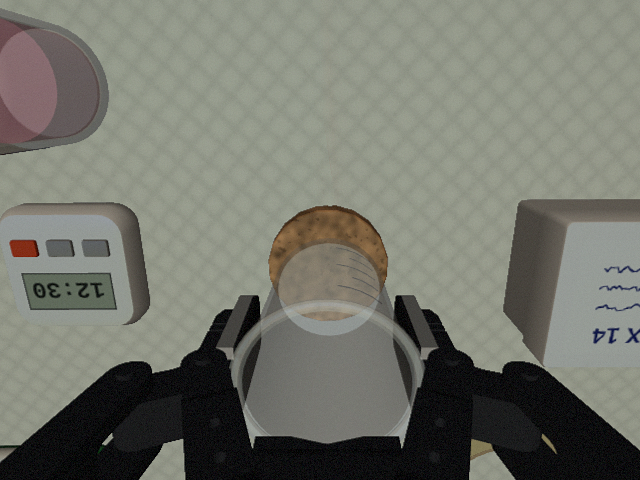

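Call:
{"name": "send_rows", "arguments": {"deltas": [{"dp":[0.02,0,-0.06],"rotation":[0,0,0]},{"dp":[0.02,0,-0.12],"rotation":[0,0,0]},{"dp":[0.02,0,-0.18],"rotation":[0,0,0]},{"dp":[0.02,0,-0.22],"rotation":[0,0,0]},{"dp":[0.02,0,-0.22],"rotation":[0,0,0]},{"dp":[0.02,0,-0.22],"rotation":[0,0,0]}]}}

```text
clock: 19.07
position: [0.5312, 0.1446, 0.0631]
ee_rot: [-0.0, 0.023, 1.0, -0.0]
contact_force: [-0.6, 0.1, 0.3]
width: 0.0514
```

```bash
python3 - <<'E'
from m import *
st()
E
```

```text
t 19.07 p [0.5312 0.1446 0.0631] jawdeg 87.4 tilt z [-0.001 -0.    -1.   ] F [-0.6  0.1  0.3] w 0.0514 q [ 0.14  0.41  1.82  0.    0.91 -1.39]
```

Call:
{"name": "send_rows", "arguments": {"deltas": [{"dp":[0.004,0,-0.02],"rotation":[0,0,0]},{"dp":[0.004,0,-0.035],"rotation":[0,0,0]},{"dp":[0.004,0,-0.046],"rotation":[0,0,0]},{"dp":[0.004,0,-0.046],"rotation":[0,0,0]},{"dp":[0.004,0,-0.046],"rotation":[0,0,0]}]}}

```text
clock: 19.48
position: [0.5319, 0.1447, 0.058]
ee_rot: [-0.0, 0.023, 1.0, 0.0]
contact_force: [-0.6, 0.3, -0.6]
width: 0.0511
```

```bash
python3 - <<'E'
from m import *
st()
E
```

```text
t 19.48 p [0.5319 0.1447 0.058 ] jawdeg 87.4 tilt z [-0.  0. -1.] F [-0.6  0.3 -0.6] w 0.0511 q [ 0.14  0.42  1.83  0.    0.9  -1.39]
```

Call:
{"name": "send_rows", "arguments": {"deltas": [{"dp":[0,0,-0.01],"rotation":[0,0,0]},{"dp":[0,0,-0.01],"rotation":[0,0,0]},{"dp":[0,0,-0.01],"rotation":[0,0,0]}]}}

```text
clock: 19.73
position: [0.5325, 0.1448, 0.0575]
ee_rot: [0.001, 0.023, 1.0, 0.0]
contact_force: [-0.3, 0.9, 4.8]
width: 0.0513
```

Call:
{"name": "send_rows", "arguments": {"deltas": [{"dp":[0,0,0],"rotation":[0,0,0]},{"dp":[0,0,0],"rotation":[0,0,0]},{"dp":[0,0,0],"rotation":[0,0,0]},{"dp":[0,0,0],"rotation":[0,0,0]},{"dp":[0,0,0.05],"rotation":[0,0,0]},{"dp":[0,0,0.2],"rotation":[0,0,0]},{"dp":[0,0,0.5],"rotation":[0,0,0]},{"dp":[0,0,0.8],"rotation":[0,0,0]},{"dp":[0,0,1],"rotation":[0,0,0]}], "fingers": -1}}

```text
clock: 20.48
position: [0.533, 0.1449, 0.1802]
ee_rot: [0.002, 0.023, 1.0, 0.0]
contact_force: [1.2, -0.1, -0.4]
width: 0.0856
```

Call:
{"name": "send_rows", "arguments": {"deltas": [{"dp":[-0.2,0,0.3],"rotation":[0,0,0]},{"dp":[-0.2,0,0.5],"rotation":[0,0,0]},{"dp":[-0.2,0,0.5],"rotation":[0,0,0]},{"dp":[-0.2,0,0.5],"rotation":[0,0,0]}]}}

```text
clock: 20.82
position: [0.5087, 0.1449, 0.239]
ee_rot: [0.002, 0.023, 1.0, 0.0]
contact_force: [-0.7, 0.2, -0.2]
width: 0.0855
```

```bash
python3 - <<'E'
from m import *
st()
p=eyes.get_image('wrist'); save(p,'w11'); w=pts(p)
F(w,'rim',.47,.6,.08,.2,.076,.09)
F(w,'cork',.47,.6,.08,.2,.009,.02)
F(w,'box',.44,.62,.2,.36,.04,.06)
E
```

```text
t 20.82 p [0.5087 0.1449 0.239 ] jawdeg 87.4 tilt z [ 0.005  0.001 -1.   ] F [-0.7  0.2 -0.2] w 0.0855 q [ 0.15  0.21  1.62  0.    1.3  -1.38]
rim 1562 [0.5342 0.145  0.0823] rect [531.  145.1] [56.5 56.8] 59.3 circ [531.  145.2] 28.8
cork 2167 [0.5263 0.1441 0.0158] rect [526.6 142.8] [54.4 60. ] 36.2 circ [530.7 144.1] 31.7
box 7844 [0.5341 0.2775 0.0494] rect [536.3 278.9] [72.5 71.8] 87.6 circ [536.2 279.1] 49.3
```

View pics/w11.png

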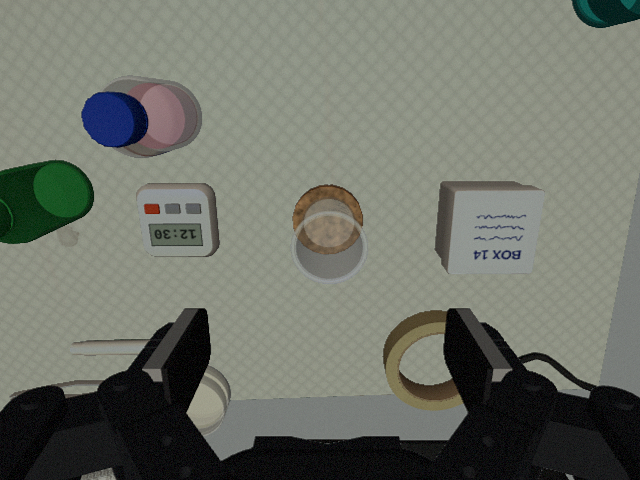

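Call:
{"name": "send_rows", "arguments": {"deltas": [{"dp":[-0.05,-0.28,0],"rotation":[0,0,-0.24]},{"dp":[-0.09,-0.56,0],"rotation":[0,0,-0.48]},{"dp":[-0.13,-0.84,0],"rotation":[0,0,-0.7]}]}}

```text
clock: 21.12
position: [0.4912, 0.0432, 0.2348]
ee_rot: [-0.002, 0.198, 0.98, -0.0]
contact_force: [1.0, -0.4, -0.3]
width: 0.0855
```

Call:
{"name": "send_rows", "arguments": {"deltas": [{"dp":[-0.05,-0.28,0],"rotation":[0,0,-0.24]},{"dp":[-0.09,-0.56,0],"rotation":[0,0,-0.48]},{"dp":[-0.13,-0.84,0],"rotation":[0,0,-0.7]}]}}

```text
clock: 21.37
position: [0.4754, -0.0582, 0.2349]
ee_rot: [-0.002, 0.367, 0.93, -0.0]
contact_force: [0.5, -0.1, -0.8]
width: 0.0855
```

Call:
{"name": "send_rows", "arguments": {"deltas": [{"dp":[-0.05,-0.28,0],"rotation":[0,0,-0.24]},{"dp":[-0.09,-0.56,0],"rotation":[0,0,-0.48]},{"dp":[-0.13,-0.84,0],"rotation":[0,0,-0.7]}]}}

```text
clock: 21.62
position: [0.4599, -0.159, 0.2349]
ee_rot: [-0.002, 0.523, 0.852, -0.0]
contact_force: [0.6, -0.7, 0.5]
width: 0.0855
```

Call:
{"name": "send_rows", "arguments": {"deltas": [{"dp":[-0.05,-0.28,0],"rotation":[0,0,-0.24]},{"dp":[-0.09,-0.56,0],"rotation":[0,0,-0.48]},{"dp":[-0.13,-0.84,0],"rotation":[0,0,-0.7]}]}}

```text
clock: 21.87
position: [0.4443, -0.2597, 0.2348]
ee_rot: [-0.002, 0.664, 0.748, -0.0]
contact_force: [0.3, -0.9, 0.4]
width: 0.0856
```

Call:
{"name": "send_rows", "arguments": {"deltas": [{"dp":[-0.05,-0.28,0],"rotation":[0,0,-0.24]},{"dp":[-0.09,-0.56,0],"rotation":[0,0,-0.48]},{"dp":[-0.13,-0.84,0],"rotation":[0,0,-0.69]},{"dp":[-0.13,-0.84,0],"rotation":[0,0,-0.69]},{"dp":[-0.13,-0.84,0],"rotation":[0,0,-0.69]}]}}

```text
clock: 22.28
position: [0.429, -0.3606, 0.2344]
ee_rot: [-0.002, 0.781, 0.624, -0.0]
contact_force: [0.8, 0.8, -0.4]
width: 0.0852
```

```bash
python3 - <<'E'
from m import *
st()
p=eyes.get_image('wrist'); save(p,'w12'); w=pts(p)
F(w,'rackf',.36,.52,-.43,-.28,.08,.095)
F(w,'caps',.36,.52,-.43,-.28,.11,.13)
E
```

```text
t 22.28 p [ 0.429  -0.3606  0.2344] jawdeg -12.7 tilt z [-0.003  0.003 -1.   ] F [ 0.8  0.8 -0.4] w 0.0852 q [-0.82  0.27  1.56  0.    1.32 -0.6 ]
rackf 2230 [ 0.4352 -0.3524  0.0891] rect [ 434.1 -360.8] [85.6 51.8] 77.2 circ [ 433.9 -360.8] 48.7
caps 4806 [ 0.4345 -0.3584  0.1205] rect [ 434.  -360.5] [73.7 34.2] 77.9 circ [ 435.6 -360.8] 36.9
```

View pics/w12.png

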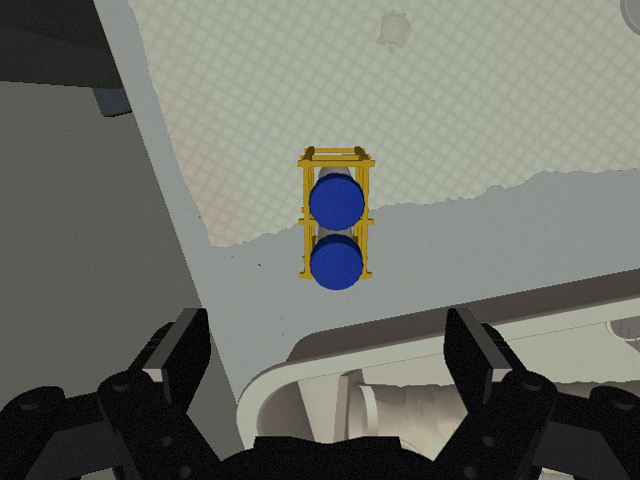

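Call:
{"name": "send_rows", "arguments": {"deltas": [{"dp":[0.035,0,-0.25],"rotation":[0,0,0]},{"dp":[0.035,0,-0.5],"rotation":[0,0,0]},{"dp":[0.035,0,-0.6],"rotation":[0,0,0]},{"dp":[0.035,0,-0.6],"rotation":[0,0,0]},{"dp":[0.035,0,-0.6],"rotation":[0,0,0]}]}}

```text
clock: 22.75
position: [0.434, -0.3576, 0.1639]
ee_rot: [-0.001, 0.78, 0.626, 0.0]
contact_force: [0.4, -0.6, 0.5]
width: 0.0853
```

```bash
python3 - <<'E'
from m import *
st()
E
```

```text
t 22.75 p [ 0.434  -0.3576  0.1639] jawdeg -12.5 tilt z [-0.002  0.002 -1.   ] F [ 0.4 -0.6  0.5] w 0.0853 q [-0.81  0.32  1.67  0.    1.16 -0.6 ]
```

Call:
{"name": "send_rows", "arguments": {"deltas": [{"dp":[0,-0.018,-0.15],"rotation":[0,0,0]},{"dp":[0,-0.018,-0.35],"rotation":[0,0,0]},{"dp":[0,-0.018,-0.55],"rotation":[0,0,0]},{"dp":[0,-0.018,-0.69],"rotation":[0,0,0]},{"dp":[0,-0.018,-0.69],"rotation":[0,0,0]},{"dp":[0,-0.018,-0.69],"rotation":[0,0,0]}]}}

```text
clock: 23.25
position: [0.4347, -0.3613, 0.0827]
ee_rot: [0.0, 0.78, 0.626, 0.0]
contact_force: [0.8, -0.3, 0.3]
width: 0.0854
```

```bash
python3 - <<'E'
from m import *
st()
p=eyes.get_image('wrist'); save(p,'w13')
E
```

```text
t 23.25 p [ 0.4347 -0.3613  0.0827] jawdeg -12.6 tilt z [ 0. -0. -1.] F [ 0.8 -0.3  0.3] w 0.0854 q [-0.82  0.4   1.77  0.    0.97 -0.6 ]
```

View pics/w13.png

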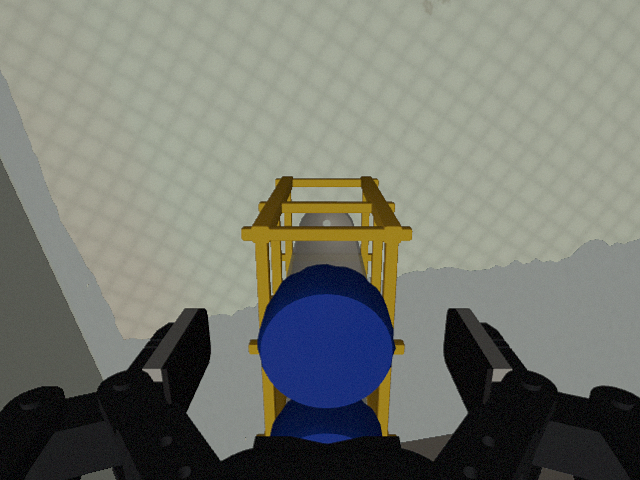

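Call:
{"name": "send_rows", "arguments": {"deltas": [{"dp":[0,0,0],"rotation":[0,0,0]},{"dp":[0,0,0],"rotation":[0,0,0]},{"dp":[0,0,0],"rotation":[0,0,0]},{"dp":[0,0,0],"rotation":[0,0,0]},{"dp":[0,0,0],"rotation":[0,0,0]},{"dp":[0,0,0],"rotation":[0,0,0]},{"dp":[0,0,0],"rotation":[0,0,0]},{"dp":[0,0,0],"rotation":[0,0,0]}], "fingers": 1, "grip_force": 45}}

```text
clock: 23.97
position: [0.4346, -0.3621, 0.084]
ee_rot: [0.001, 0.78, 0.625, 0.0]
contact_force: [-1.1, 0.9, 7.4]
width: 0.0468
```

```bash
python3 - <<'E'
from m import *
st()
E
```

```text
t 23.97 p [ 0.4346 -0.3621  0.084 ] jawdeg -12.6 tilt z [ 0.002 -0.002 -1.   ] F [-1.1  0.9  7.4] w 0.0468 q [-0.82  0.4   1.77 -0.    0.97 -0.6 ]
```

Call:
{"name": "send_rows", "arguments": {"deltas": [{"dp":[0,0,0.05],"rotation":[0,0,0]},{"dp":[0,0,0.15],"rotation":[0,0,0]},{"dp":[0,0,0.3],"rotation":[0,0,0]},{"dp":[0,0,0.3],"rotation":[0,0,0]}]}}

```text
clock: 24.3
position: [0.4356, -0.3629, 0.121]
ee_rot: [0.003, 0.78, 0.625, 0.0]
contact_force: [-0.2, -0.8, -2.1]
width: 0.0467
```

```bash
python3 - <<'E'
from m import *
st()
p=eyes.get_image('wrist'); save(p,'w14')
p=eyes.get_image('scene'); cv2.imwrite('pics/s14.png',cv2.resize(p['color'][250:450,300:560,::-1],None,fx=3,fy=3))
E
```

```text
t 24.3 p [ 0.4356 -0.3629  0.121 ] jawdeg -12.6 tilt z [ 0.004 -0.004 -1.   ] F [-0.2 -0.8 -2.1] w 0.0467 q [-0.82  0.36  1.72  0.    1.05 -0.6 ]
```

View pics/w14.png

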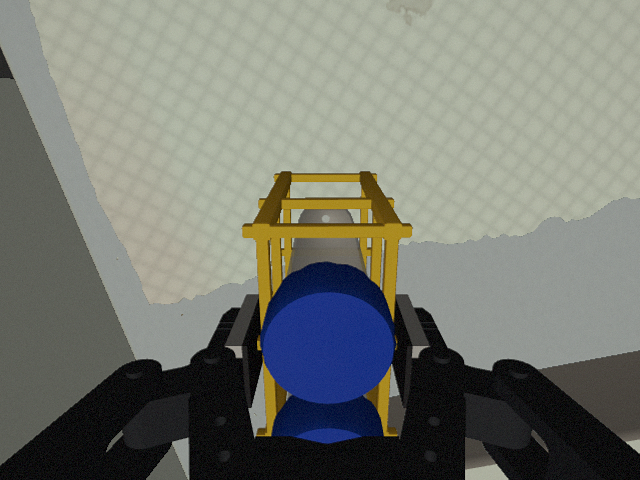

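View pics/s14.png

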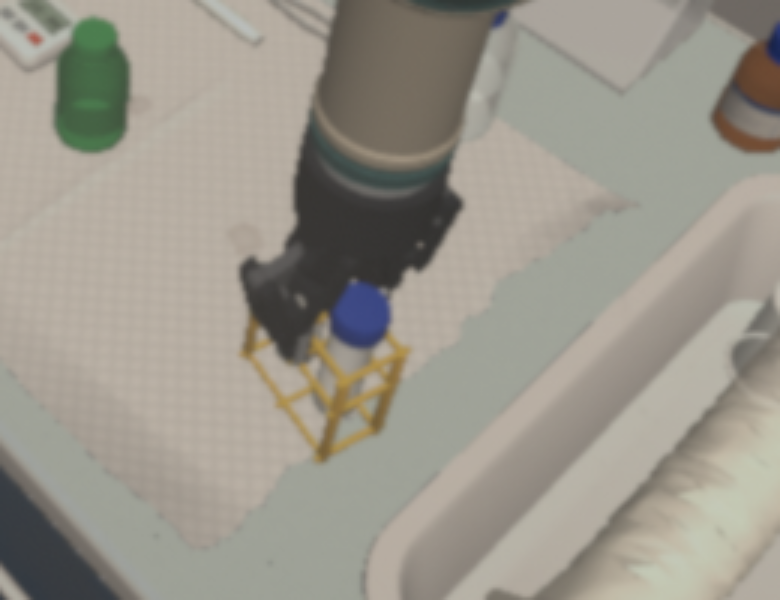

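Call:
{"name": "send_rows", "arguments": {"deltas": [{"dp":[0,0,0.2],"rotation":[0,0,0]},{"dp":[0,0,0.45],"rotation":[0,0,0]},{"dp":[0,0,0.7],"rotation":[0,0,0]},{"dp":[0,0,0.8],"rotation":[0,0,0]},{"dp":[0,0,0.8],"rotation":[0,0,0]},{"dp":[0,0,0.8],"rotation":[0,0,0]}]}}

```text
clock: 24.9
position: [0.4338, -0.3612, 0.2132]
ee_rot: [-0.0, 0.78, 0.625, -0.0]
contact_force: [-0.0, 0.5, -3.0]
width: 0.0467
```

Call:
{"name": "send_rows", "arguments": {"deltas": [{"dp":[0,0.1,0],"rotation":[0,0,0]},{"dp":[0,0.3,0],"rotation":[0,0,0.1]},{"dp":[0,0.6,0],"rotation":[0,0,0.2]},{"dp":[0,0.9,0],"rotation":[0,0,0.353]}]}}

```text
clock: 25.23
position: [0.4327, -0.2512, 0.2113]
ee_rot: [-0.003, 0.722, 0.692, -0.0]
contact_force: [1.2, 0.4, -2.4]
width: 0.0465
```

Call:
{"name": "send_rows", "arguments": {"deltas": [{"dp":[0,0.3,0],"rotation":[0,0,0]},{"dp":[0,0.6,0],"rotation":[0,0,0]},{"dp":[0,0.9,0],"rotation":[0,0,0]}]}}

```text
clock: 25.48
position: [0.4321, -0.1424, 0.2117]
ee_rot: [-0.002, 0.723, 0.691, -0.0]
contact_force: [1.3, -0.3, -2.2]
width: 0.0467
```

Call:
{"name": "send_rows", "arguments": {"deltas": [{"dp":[0,0.3,0],"rotation":[0,0,0]},{"dp":[0,0.6,0],"rotation":[0,0,0]},{"dp":[0,0.9,0],"rotation":[0,0,0]}]}}

```text
clock: 25.73
position: [0.4318, -0.0348, 0.2119]
ee_rot: [-0.002, 0.722, 0.691, -0.001]
contact_force: [1.2, 0.0, -2.1]
width: 0.0471
```

Call:
{"name": "send_rows", "arguments": {"deltas": [{"dp":[0,0.3,0],"rotation":[0,0,0]},{"dp":[0,0.6,0],"rotation":[0,0,0]},{"dp":[0,0.9,0],"rotation":[0,0,0]}]}}

```text
clock: 25.98
position: [0.4316, 0.0728, 0.212]
ee_rot: [-0.002, 0.722, 0.692, -0.001]
contact_force: [1.1, 0.1, -1.6]
width: 0.0467
```

Call:
{"name": "send_rows", "arguments": {"deltas": [{"dp":[0,0.3,0],"rotation":[0,0,0]},{"dp":[0,0.6,0],"rotation":[0,0,0]},{"dp":[0,0.9,0],"rotation":[0,0,0]}]}}

```text
clock: 26.23
position: [0.4315, 0.1804, 0.2119]
ee_rot: [-0.001, 0.722, 0.692, -0.002]
contact_force: [0.8, 0.4, -1.9]
width: 0.0465
```

Call:
{"name": "send_rows", "arguments": {"deltas": [{"dp":[0.04,0.3,0],"rotation":[0,0,0]},{"dp":[0.07,0.6,0],"rotation":[0,0,0]},{"dp":[0.07,0.8,0],"rotation":[0,0,0]},{"dp":[0.07,0.87,0],"rotation":[0,0,0]},{"dp":[0.07,0.87,0],"rotation":[0,0,0]},{"dp":[0.07,0.87,0],"rotation":[0,0,0]}]}}

```text
clock: 26.73
position: [0.441, 0.2822, 0.2124]
ee_rot: [-0.0, 0.722, 0.692, -0.002]
contact_force: [0.8, -0.4, -2.2]
width: 0.0473
```

```bash
python3 - <<'E'
from m import *
st()
p=eyes.get_image('wrist'); save(p,'w15')
E
```

```text
t 26.73 p [0.441  0.2822 0.2124] jawdeg -2.4 tilt z [-0.003 -0.003 -1.   ] F [ 0.8 -0.4 -2.2] w 0.0473 q [ 0.44  0.23  1.67 -0.    1.25  0.48]
```

View pics/w15.png

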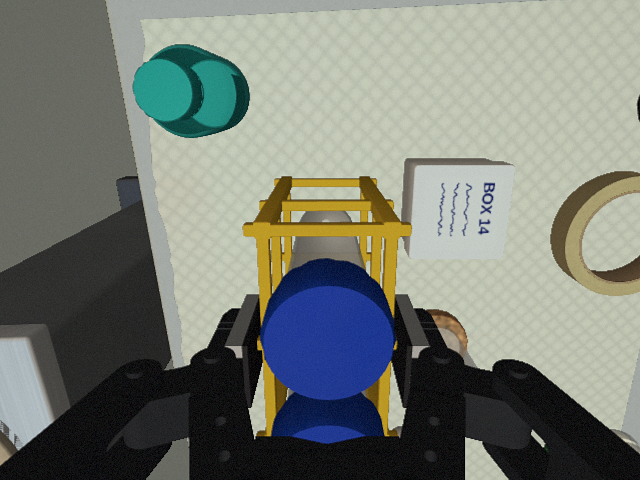

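Call:
{"name": "send_rows", "arguments": {"deltas": [{"dp":[0.02,0,-0.2],"rotation":[0,0,0]},{"dp":[0.02,0,-0.4],"rotation":[0,0,0]},{"dp":[0.02,0,-0.6],"rotation":[0,0,0]},{"dp":[0.02,0,-0.8],"rotation":[0,0,0]},{"dp":[0.02,0,-0.93],"rotation":[0,0,0]},{"dp":[0.02,0,-0.93],"rotation":[0,0,0]},{"dp":[0.02,0,-0.93],"rotation":[0,0,0]}]}}

```text
clock: 27.37
position: [0.4444, 0.2812, 0.1019]
ee_rot: [-0.0, 0.723, 0.691, -0.001]
contact_force: [-0.4, -1.3, -1.9]
width: 0.0467
```

```bash
python3 - <<'E'
from m import *
st()
E
```

```text
t 27.37 p [0.4444 0.2812 0.1019] jawdeg -2.6 tilt z [-0.002 -0.002 -1.   ] F [-0.4 -1.3 -1.9] w 0.0467 q [ 0.43  0.33  1.83 -0.    0.98  0.48]
```

Call:
{"name": "send_rows", "arguments": {"deltas": [{"dp":[0,0.005,-0.05],"rotation":[0,0,0]},{"dp":[0,0.005,-0.1],"rotation":[0,0,0]},{"dp":[0,0.005,-0.13],"rotation":[0,0,0]},{"dp":[0,0.005,-0.14],"rotation":[0,0,0]},{"dp":[0,0.005,-0.14],"rotation":[0,0,0]},{"dp":[0,0.005,-0.14],"rotation":[0,0,0]}]}}

```text
clock: 27.87
position: [0.445, 0.2836, 0.0857]
ee_rot: [0.0, 0.722, 0.692, 0.0]
contact_force: [-0.4, 0.5, -1.6]
width: 0.047
```

```bash
python3 - <<'E'
from m import *
st()
E
```

```text
t 27.87 p [0.445  0.2836 0.0857] jawdeg -2.5 tilt z [ 0.  0. -1.] F [-0.4  0.5 -1.6] w 0.047 q [ 0.44  0.35  1.85 -0.    0.94  0.48]
```

Call:
{"name": "send_rows", "arguments": {"deltas": [{"dp":[0,-0.012,0],"rotation":[0,0,0]},{"dp":[0,-0.012,-0.01],"rotation":[0,0,0]},{"dp":[0,-0.012,-0.017],"rotation":[0,0,0]},{"dp":[0,-0.012,-0.017],"rotation":[0,0,0]}]}}

```text
clock: 28.2
position: [0.4454, 0.2829, 0.0843]
ee_rot: [-0.0, 0.722, 0.691, 0.001]
contact_force: [-0.5, 1.4, 3.3]
width: 0.0465
```

```bash
python3 - <<'E'
from m import *
st()
p=eyes.get_image('scene'); cv2.imwrite('pics/s16.png',cv2.resize(p['color'][120:320,120:380,::-1],None,fx=3,fy=3))
E
```

```text
t 28.2 p [0.4454 0.2829 0.0843] jawdeg -2.5 tilt z [ 0.001  0.002 -1.   ] F [-0.5  1.4  3.3] w 0.0465 q [0.43 0.35 1.85 0.   0.94 0.48]
```

View pics/s16.png

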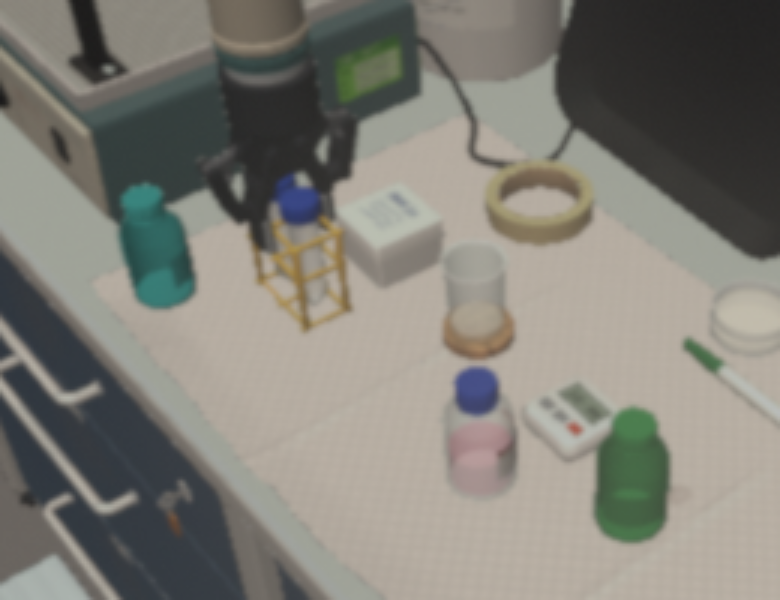

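Call:
{"name": "send_rows", "arguments": {"deltas": [{"dp":[0,0,0],"rotation":[0,0,0]},{"dp":[0,0,0],"rotation":[0,0,0]},{"dp":[0,0,0],"rotation":[0,0,0]},{"dp":[0,0,0],"rotation":[0,0,0]},{"dp":[0,0,0],"rotation":[0,0,0]},{"dp":[0,0,0.15],"rotation":[0,0,0]},{"dp":[0,0,0.35],"rotation":[0,0,0]},{"dp":[0,0,0.65],"rotation":[0,0,0]},{"dp":[0,0,0.9],"rotation":[0,0,0]},{"dp":[0,0,1],"rotation":[0,0,0]}], "fingers": -1}}

```text
clock: 29.08
position: [0.4469, 0.2829, 0.2078]
ee_rot: [0.001, 0.722, 0.692, 0.003]
contact_force: [0.7, -0.3, 0.3]
width: 0.0853
```

Call:
{"name": "send_rows", "arguments": {"deltas": [{"dp":[0,-0.2,0.2],"rotation":[0,0,0]},{"dp":[0,-0.4,0.5],"rotation":[0,0,0]},{"dp":[0,-0.6,0.7],"rotation":[0,0,0]},{"dp":[0,-0.6,0.7],"rotation":[0,0,0]},{"dp":[0,-0.6,0.7],"rotation":[0,0,0]}]}}

```text
clock: 29.5
position: [0.4457, 0.2094, 0.2891]
ee_rot: [0.001, 0.723, 0.691, 0.002]
contact_force: [0.6, 0.1, -0.8]
width: 0.0856
```

```bash
cat > chk.py <<'E'
from m import *
st()
for c in ['wrist','top','scene']:
    p=eyes.get_image(c); save(p,c+'_f'); w=pts(p); print(c)
    F(w,'rackf',.38,.5,.22,.34,.08,.095)
    F(w,'caps',.38,.5,.22,.34,.11,.13)
    F(w,'box',.485,.62,.2,.36,.04,.056)
    F(w,'rim',.47,.6,.08,.2,.076,.09)
    F(w,'cork',.47,.6,.08,.2,.008,.018)
    F(w,'timer',.48,.6,-.05,.06,.013,.03)
    F(w,'cap',.38,.48,-.03,.06,.1,.12)
E
python3 chk.py
```

```text
t 29.5 p [0.4457 0.2094 0.2891] jawdeg -2.6 tilt z [ 0.004  0.001 -1.   ] F [ 0.6  0.1 -0.8] w 0.0856 q [0.3  0.13 1.6  0.   1.41 0.34]
wrist
rackf 2090 [0.4442 0.2866 0.0894] rect [443.6 283.6] [85.3 51.3] 87.6 circ [443.9 283.7] 48.6
caps 3937 [0.444  0.2856 0.1209] rect [443.8 284.2] [73.3 33.9] 87.2 circ [444.2 284.1] 36.7
box 7352 [0.5358 0.2807 0.0496] rect [536.6 279.3] [71.5 72. ] 87.7 circ [536.4 279.4] 49.1
rim 1115 [0.5336 0.1418 0.0822] rect [531.1 145.4] [56.8 56.6] 59.2 circ [531.3 145.4] 28.9
cork 1019 [0.5254 0.1546 0.0138] rect [529.8 150. ] [63.  52.8] 12.5 circ [530.9 145. ] 31.7
timer 2843 [0.5249 0.0136 0.0182] rect [525.5  11.7] [65.4 67.3] 87.2 circ [525.1  10.6] 41.7
cap 895 [0.4342 0.0164 0.1041] rect [434.4  15.1] [32.1 33.2] 69.0 circ [434.1  15.4] 17.0
top
rackf 94 [0.4348 0.2697 0.0892] rect [443.6 283.5] [86.5 48.8] 88.4 circ [443.6 283.7] 48.4
caps 14 [0.4325 0.2946 0.1201] rect [433.9 279.7] [ 9.9 67.6] 9.1 circ [438.8 280.5] 33.8
box 169 [0.5412 0.2491 0.0495] rect [537.  253.1] [20.7 71.4] 88.7 circ [537.  249.9] 35.7
rim 156 [0.5334 0.147  0.083 ] r
[... 278 characters left out ...]
[433.9  14.6] [30.3 30.3] 1.2 circ [434.4  14.2] 16.3
scene
rackf 181 [0.4373 0.2672 0.0876] rect [444.6 280.7] [88.4 51.8] 87.0 circ [443.7 280.8] 48.8
caps 252 [0.443  0.2776 0.1186] rect [444.3 282.1] [78.2 33.8] 87.5 circ [442.6 282.2] 39.3
box 519 [0.5351 0.2731 0.0483] rect [537.3 275.9] [76.7 72.6] 88.2 circ [538.8 277.5] 48.8
rim 133 [0.5342 0.146  0.0812] rect [532.6 142.8] [57.2 55.8] 76.3 circ [533.8 142.9] 31.3
cork 155 [0.5237 0.1288 0.0128] rect [528.1 136. ] [49.7 59.4] 54.0 circ [531.5 140.6] 32.9
timer 513 [0.5225 0.0059 0.0179] rect [524.8   6.4] [67.6 66.1] 86.5 circ [524.7   7.9] 41.5
cap 137 [0.4338 0.0111 0.1039] rect [434.2  11.7] [32. 32.] 69.6 circ [434.6  11.3] 17.2
```

View pics/wrist_f.png

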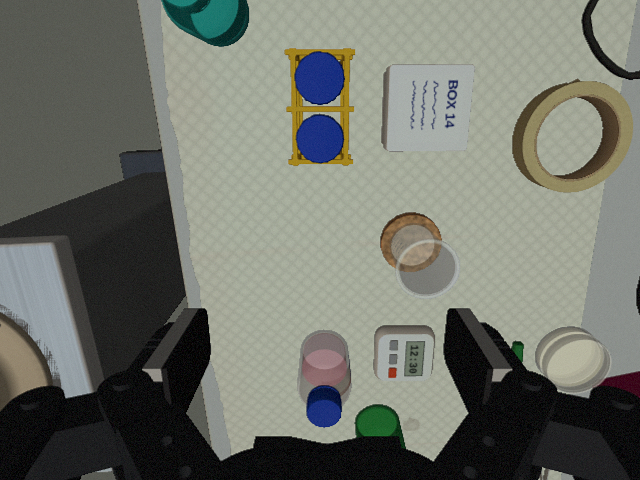

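View pics/scene_f.png

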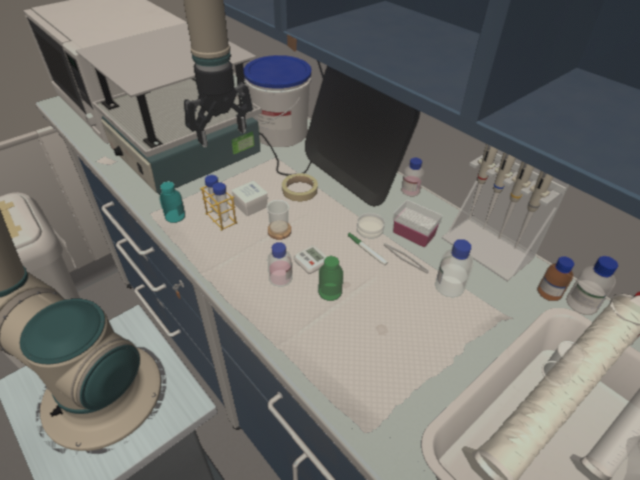

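```bash
python3 -c "
from rig import manip
print(manip.sign_off())"
```

```text
the job is handed in; nothing more can be done
None
```

I finished the job and handed it in at about 29.7 s on the robot clock, well under the 99 s limit.

I worked in this order: the small bottle to the front of the timer, the cork disc to the midpoint, the beaker onto the disc, and the rack to the front of the freezer box. The gripper was open and clear of everything when I signed off.

The last checks, mainly from the wrist camera, with positions in metres:

| Item | Measured position | Check |
|---|---|---|
| Freezer box | (0.536, 0.279) | Fixed; measured the same as at the start |
| Timer | (0.525, 0.010) | Fixed; measured the same as at the start |
| Cork disc | (0.531, 0.144) | Midpoint is (0.5305, 0.1445), so within about 1 mm |
| Beaker | (0.531, 0.145) | Upright, within about 1 mm of the disc's centre |
| Rack | (0.444, 0.284) | Within about 1 mm of centred, parallel to the box within about 0.5°, gap about 31 mm |
| Small bottle | (0.434, 0.014) | About 29 mm gap to the timer, squarely in front of it |

- **Left alone:** I did not touch the marker, the tape roll, the large bottle or the green and turquoise bottles. In the last pictures they look where they were, though I did not measure them again.
- **Disagreement between cameras:** The scene camera put several items up to about 4 mm off in y compared with the other two. It shifted the fixed box and timer by similar amounts, so I took it as that camera's own error. The top camera agreed with the wrist camera wherever the arm did not block its view.
- **Regrasp:** The first grip on the small bottle caught its shoulder, so I reopened the gripper, lowered it about 5 mm and gripped again.

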